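Clear the toppled bike light off the key box and hold the lid open

TASK

The red bike light has toppled onto the lid of the key box: stand it upright, button up, on the white charging pad between the bottle and the tin, and let go of it. Then raise the lid of the key box by its black grip and finish while still holding it open at about 60 degrees, because it springs shut by itself. Leave the other things as they are.

Things in the scene. Friction and masses are not known exactly. Their poses are not given: they have to be found in the camera images.
- light_center (a point): centre of the loose red bike light, a square bar 76 long, 40 x 40 mm section, about 130 g. Its x axis runs lengthwise from the flat black base (-38 mm) to the end with the 3 mm high black button (+38 mm). It starts lying on the shut lid, z up, button end towards the robot's left, at times turned partly to the robot. Upright: x up, turned any way about its length
- pad (a point): centre of the top of the fixed white charging pad, 64 x 64 mm, where the light is to stand; 8 mm above the shelf. It sits mid-way on a flat grey runner, 270 mm long (pad's y), 100 mm wide (pad's x, roughly away from the robot), 4 mm thick. Bottle and tin stand on the runner, one each side, about 90 mm from the pad's centre along y
- keybox: white key box, fixed, 170 (own x) x 190 (own y) x 66 mm high, walls 6 mm; origin in the middle of its underside, z up. Its lid of light wood is 8 mm thick (top face 74 mm above the shelf when shut), hinged along the far (+x) rim; its grip is on the near (-x) side
- lid_hinge (a point): a point on the hinge axis of the lid, at the middle of the far rim of the box (85 mm along the box's +x, 66 mm above its underside); axes as the box's; the hinge axis is the box's y axis
- lid_grip (a point): centre of the lid's black grip: a bar 18 mm in diameter, 30 mm long along the box's y, on a 12 mm wide stem 35 mm out from the lid's near edge; when shut 205 mm from the hinge, 4 mm above it, 70 mm above the shelf with free space below. It can be pinched on its flat ends from above and turns between the fingers as the lid rises. Axes: the lid's
- lid (a joint): opening angle of the lid in rad: 0 shut, grows as the near edge rises and goes back away from the robot, 1.047 is 60 degrees, stop at 1.6. Weight and a spring (together 0.25 to 0.3 N m) shut it from every angle; lifting it takes about 1.5 N at the grip
- bottle: white bottle with a blue band, 48 mm diameter, 105 mm high, loose, standing at one side of the pad; origin in the middle of its underside. Bystander
- tin: green-banded tin, 48 mm diameter, 85 mm high, loose, standing at the other side of the pad; origin in the middle of its underside. Bystander
- dish: white porcelain ring dish, 80 mm diameter, 20 mm high, loose, beyond the work; origin in the middle of its underside. Bystander
- cap: black plastic umbrella tip cap, a cone 30 mm wide and 48 mm high, loose, standing near the robot; origin in the middle of its underside. Bystander
There are look-alikes about, which are no part of the job. What is shaped like the part that bears light_center but orange or purple is not meant.

How it is judged:
By the outcome, as a careful person would: the job done as asked, in the order asked, and still so for the second after the job is handed in, while the arm keeps its last pose, push and grip.
It also fails if it takes over 67 s, if anything falls off the work surface, if the arm or the gripper's body presses on something with over 40 N, if the wrist force passes 120 N, or if a joint passes its speed limit or range.

ROBOT

A 7-joint arm with a two-finger parallel gripper is mounted at the origin on the work surface. World frame = base frame: x ahead of the robot, y to its left, z up, the work surface at z = 0. Lengths are in m, angles in rad, forces in N, time in s.
With the tool pointing down it reaches from about 0.425 to 0.925 m from the base axis. Payload 6.8 kg.
Tool frame: the origin (TCP) lies midway between the tips of the shut fingers; the grasp point (between the pads) lies 19 mm behind it; z points along the fingers, x is the direction in which the jaws open and shut, and the axes are right-handed (so a half turn about z gives the same grasp; the last joint's range is limited). The gripper opens to 85 mm and grips with 20 to 120 N. Pads are 22 mm wide; open, the fingers measure 114 mm over their backs; the gripper's body (76 mm by 85 mm) begins 54 mm behind the grasp point. The pads swing forward as they close: fully open they stand 13 mm farther back than shut.
Start: joints at [1.155, 0.477, 0.022, 1.555, -0.011, 1.109, -0.083], TCP at [0.205, -0.643, 0.231] pointing down, gripper open.
Joint ranges: [-2.96, 2.96], [-0.34, 2.1], [-1.41, 1.46], [0.24, 2.44], [-1.37, 4.51], [0.17, 1.92], [-2.96, 2.96]. Speed limits (rad/s): [2.39, 2.39, 3.14, 3.14, 3.14, 3.14, 3.14].

INTERFACE

Orientations are given as a unit quaternion [w, x, y, z].
In Python, from station import bot, imaging, nets gives the robot as it stands. The module is installed in compiled form; this text tells all that it offers.
- The arm moves only by the tool apply_moves, never from a script. Its argument "moves" is text: rows parted by semicolons, each of 7 numbers parted by spaces: the gripper command: -1 is fully open, 1 is shut, values between are in proportion, then the shift along the tool's x, y, z normalised to -1 to 1, where 1 is 120 mm, then the turn, a rotation vector about the tool's x, y, z normalised to -1 to 1, where 1 is 4 degrees. In form: hand dx dy dz rx ry rz; .... A call has 1 to 12 rows; each row shifts and turns the commanded pose from where the row before left it, along the tool's axes as they then stand; what a row does not reach is not made up. A row lasts 1/12 s, in which the tool goes at most 41.7 mm and 7.16 degrees, less where a joint would pass 70% of its speed; a pose out of reach is approached as far as the arm can. A call with a number of a shift or a turn outside -1 to 1 is refused whole. A call with a gripper value outside its range is refused whole. The fingers move at their own pace and stop on an object; "force" is the grip in N (left out, the last holds). Time passes only in rows, so rows that do not move let the fingers close. It gives the time, the measured TCP pose, the force and the opening at its end, in the units of the state.
- bot.get_obs(): the state, without advancing time (a new reading comes with each control period).
- imaging.read_camera(name): name is "side" or "top" or "wrist"; returns a dict with "image" (384x512x3 uint8, red, green, blue), "fx", "fy", "cx", "cy" (pixels), "view" (4x4, takes a point from world to camera coordinates); the wrist camera has in their place "mount" (4x4, takes a point from camera to tool coordinates, whose origin is the TCP and whose axes are the tool frame's). Camera axes: x right, y down, z forward; pixel columns grow to the right and rows downward; lengths in m; the calibration is good to about 2 mm. A picture is of the moment at which its call begins: read the wrist's pose just before it. There is no depth.
- bot.hand_in(): hands the job in, once; it reports no verdict.
Trained networks look in a picture, given as the dict that the camera call returned (one of the last four; its "shot" number tells which), for a name from the list of things; names that differ only in an ending like _2 or _b are one class to them, and where a whole thing is asked for, a point or a joint stands for the part that bears it (a point fixed in the world has none). Each returns a list of dicts, best first, with "score" (0 to 1); they miss things now and then, are a little off and sometimes report something else, mostly with a low value. They report only what shows in the picture. A call takes as long as a camera call. They do not tell look-alikes from the thing itself.
- nets.spot_in(picture, name): "rect" ([left, top, right, bottom] in pixels, round what is visible of it).
- nets.outline_of(picture, name): "region" (384x512 bool, what is visible of it) and "rect" ([left, top, right, bottom] in pixels, round what is visible of it).
- nets.spot_point(picture, name): "location" ([column, row] in pixels: a listed point, or the origin of a listed thing).
The state is a dict: "t": time; "q": joint angles; "joint_vel": joint speeds; "joint_torque": joint torques, N m; "eef_pos": TCP position; "tool_rot": TCP orientation; "contact_force": force on the tool from outside, world axes, zero at the start; "torque": the same for the moment, N m; "gripper_width": opening from 0.0 (shut) to 1.0 (fully open).
Only numpy, scipy, OpenCV 4.12 (cv2) and the standard library are available. Lean on these libraries where they do the work, as an engineer would, in place of code of your own. Each camera call takes 0.05 s, during which the arm holds its last target.

## Working session

There is one attempt and no reset: what is moved stays moved. The work goes in short steps, Python scripts to look and compute and a tool call to move; the robot and the scene stay as the last step left them, time stands still between calls to the robot, and variables do not carry over. Pictures are saved under pics/ and viewed, and the job is handed in when it is done.

Besides the shell and the picture viewer there is one more tool, called after "Request:" as name(argument=value, ...), one argument or row to a line, values as JSON. apply_moves: Moves the arm, as the interface text tells. Scaled input: -1 to 1 covers 120 mm each way for a shift and 4 degrees each way for a turn. Its arguments: {"type":"object","properties":{"moves":{"type":"string"},"force":{"type":"number"}},"required":["moves"]}

```bash
mkdir -p pics; cat > h.py <<'E'
import numpy as np, cv2
from station import bot, imaging, nets
from scipy.spatial.transform import Rotation as R
def cam(name):
    o=bot.get_obs(); p=imaging.read_camera(name)
    if 'view' in p: V=np.array(p['view'])
    else:
        q=o['tool_rot']; T=np.eye(4); T[:3,:3]=R.from_quat([q[1],q[2],q[3],q[0]]).as_matrix(); T[:3,3]=o['eef_pos']
        V=np.linalg.inv(T@np.array(p['mount']))
    p['V']=V; return p
def ray(p,u,v):
    d=np.array([(u-p['cx'])/p['fx'],(v-p['cy'])/p['fy'],1]); Rm=p['V'][:3,:3]; t=p['V'][:3,3]
    return -Rm.T@t, Rm.T@d
def atz(p,u,v,z):
    c,d=ray(p,u,v); return c+d*(z-c[2])/d[2]
def proj(p,X):
    X=p['V'][:3,:3]@np.array(X)+p['V'][:3,3]; return np.array([p['fx']*X[0]/X[2]+p['cx'],p['fy']*X[1]/X[2]+p['cy']])
def tri(obs):
    A=np.zeros((3,3));b=np.zeros(3)
    for p,u,v in obs:
        c,d=ray(p,u,v); d/=np.linalg.norm(d); M=np.eye(3)-np.outer(d,d); A+=M;b+=M@c
    return np.linalg.solve(A,b)
def save(p,f,rect=None,s=1):
    im=p['image'][:,:,::-1]
    if rect: l,t,r,b=rect; im=im[t:b,l:r]
    if s!=1: im=cv2.resize(im,None,fx=s,fy=s,interpolation=cv2.INTER_CUBIC)
    cv2.imwrite(f,im)
E
python3 - <<'E'
from h import *
ps={}
for n in ['side','top']:
    p=cam(n); ps[n]=p; save(p,f'pics/{n}0.png',s=1.5)
    c,_=ray(p,0,0); print(n,c)
    for k in ['light_center','pad','keybox','lid_hinge','lid_grip','bottle','tin','dish','cap']:
        print(n,k,[(np.round(r['location'],1).tolist(),round(r['score'],2)) for r in nets.spot_point(p,k)][:4])
print(bot.get_obs())
E
```

```text
side [0.26727909 0.55922483 0.56203952]
side light_center [([263.3, 158.2], 0.88), ([305.9, 168.3], 0.82), ([393.8, 195.4], 0.74), ([313.7, 162.4], 0.67)]
side pad [([200.5, 280.7], 0.94), ([359.3, 187.6], 0.33)]
side keybox [([298.0, 202.1], 0.59)]
side lid_hinge [([273.7, 169.8], 0.61)]
side lid_grip [([357.2, 189.4], 0.61)]
side bottle [([230.8, 254.8], 0.72)]
side tin [([174.1, 323.6], 0.83)]
side dish [([184.7, 208.6], 0.62)]
side cap [([361.5, 273.5], 0.83)]
top [ 0.3853366  -0.00550332  1.12005583]
top light_center [([377.7, 183.7], 0.97), ([326.2, 194.9], 0.75), ([350.6, 276.8], 0.74), ([354.2, 146.9], 0.61)]
top pad [([189.4, 173.0], 0.78), ([312.1, 169.4], 0.17)]
top keybox [([310.9, 206.6], 0.9)]
top lid_hinge [([315.4, 167.3], 0.84)]
top lid_grip [([318.2, 247.0], 0.76)]
top bottle [([315.8, 246.7], 0.7), ([222.8, 177.2], 0.65)]
top tin [([156.9, 180.1], 0.93)]
top dish [([256.0, 116.2], 0.62)]
top cap [([249.6, 270.7], 0.55)]
{'t': 1.0, 'q': array([ 1.15487508,  0.47696532,  0.02243172,  1.55539986, -0.01148281,
        1.10926609, -0.08309774]), 'joint_vel': array([-5.29312002e-05, -1.83444158e-03, -6.41689862e-04, -4.13552046e-04,
        9.69298019e-04, -1.95299558e-05, -1.56347666e-03]), 'joint_torque': array([ 1.11406287e-03, -5.96326482e+01,  1.60713494e+00, -2.81550264e+01,
        1.25698783e-02,  1.45433016e-03,  5.45787032e-06]), 'eef_pos': array([ 0.20450679, -0.64330681,  0.23133186]), 'tool_rot': array([ 3.02023628e-05,  8.07138615e-01, -5.90361969e-01,  3.44903275e-05]), 'contact_force': array([-0.21626083,  0.76852777,  0.5101974 ]), 'torque': array([-0.04266732, -0.01571828, -0.02063088]), 'gripper_width': 0.9940472746674988}
```

View pics/side0.png

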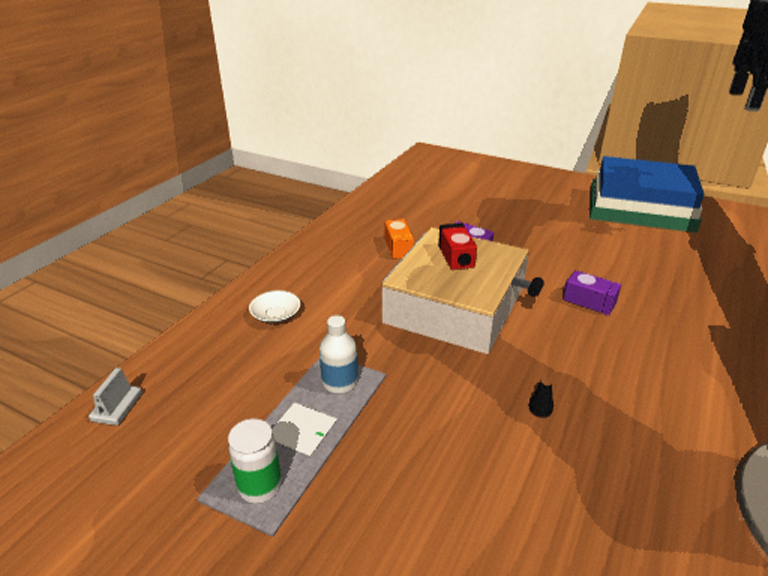

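View pics/top0.png

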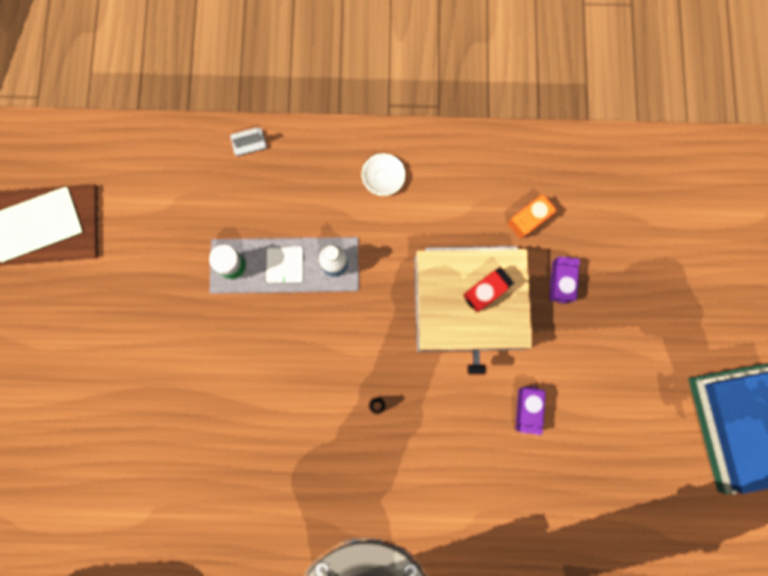

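Candidates for the light (top camera, native px): red on lid (326,195), purple (378,184), purple (354,275), orange (354,146). The red one lying on the lid is the match. Now I'll measure positions and take a close crop.

```bash
python3 - <<'E'
from h import *
ps=cam('side'); pt=cam('top')
save(pt,'pics/crop_t.png',[260,140,400,260],5); save(ps,'pics/crop_s.png',[240,135,380,250],5)
pts={'light':((305.9,168.3),(326.2,194.9),.094),'pad':((200.5,280.7),(189.4,173),.008),'hinge':((273.7,169.8),(315.4,167.3),.066),'grip':((357.2,189.4),(318.2,247),.07),'bottle':((230.8,254.8),(222.8,177.2),.004),'tin':((174.1,323.6),(156.9,180.1),.004),'dish':((184.7,208.6),(256,116.2),0),'cap':((361.5,273.5),(249.6,270.7),0),'keybox':((298,202.1),(310.9,206.6),0)}
for k,(s,t,z) in pts.items():
    print(k,'tri',tri([(ps,*s),(pt,*t)]).round(4),'side@z',atz(ps,*s,z)[:2].round(4),'top@z',atz(pt,*t,z)[:2].round(4))
def rect(p,m):
    c=max(cv2.findContours(m.astype('uint8'),0,1)[0],key=cv2.contourArea); return c
im=pt['image'].astype(int); 
# red part mask
hsv=cv2.cvtColor(pt['image'],cv2.COLOR_RGB2HSV)
m=((hsv[...,0]<5)|(hsv[...,0]>174))&(hsv[...,1]>180)
mm=np.zeros_like(m); mm[160:235,280:355]=m[160:235,280:355]
r=cv2.minAreaRect(rect(pt,mm)); print(r,mm.sum())
for o in nets.outline_of(pt,'light_center')[:5]:
    c=rect(pt,o['region']); print(o['score'],cv2.minAreaRect(c)); 
    if abs(np.mean(o['rect'][::2])-326)<10:
        b=cv2.boxPoints(cv2.minAreaRect(c)); print([atz(pt,*q,.114)[:2].round(4) for q in b])
for o in nets.outline_of(pt,'pad')[:1]:
    b=cv2.boxPoints(cv2.minAreaRect(rect(pt,o['region']))); print('pad',[atz(pt,*q,.008)[:2].round(4) for q in b])
for o in nets.outline_of(pt,'lid')[:1]:
    b=cv2.boxPoints(cv2.minAreaRect(rect(pt,o['region']))); print('lid',o['rect'],[atz(pt,*q,.074)[:2].round(4) for q in b])
E
```

```text
light tri [ 0.5411 -0.2003  0.0798] side@z [ 0.5333 -0.1778] top@z [ 0.5387 -0.1977]
pad tri [0.6011 0.1601 0.0141] side@z [0.6019 0.1549] top@z [0.605  0.1623]
hinge tri [ 0.614  -0.1753  0.0685] side@z [ 0.6149 -0.1792] top@z [ 0.6154 -0.1754]
grip tri [ 0.4099 -0.1796  0.0738] side@z [ 0.4124 -0.185 ] top@z [ 0.4086 -0.1805]
bottle tri [0.592 0.069 0.007] side@z [0.5902 0.0656] top@z [0.5958 0.0705]
tin tri [0.5859 0.2519 0.0048] side@z [0.5885 0.2521] top@z [0.5841 0.2511]
dish tri [ 0.7715 -0.0194  0.0012] side@z [ 0.7694 -0.0211] top@z [ 0.7747 -0.0181]
cap tri [ 0.3435 -0.0085  0.0029] side@z [ 0.343  -0.0116] top@z [ 0.3444 -0.0083]
keybox tri [ 0.5305 -0.169   0.0031] side@z [ 0.5437 -0.1704] top@z [ 0.5195 -0.173 ]
((324.0409851074219, 193.82493591308594), (14.940047264099121, 26.903318405151367), 51.8427734375) 242
0.95 ((353.7073669433594, 144.63412475585938), (14.992681503295898, 29.985363006591797), 51.34019088745117)
0.72 ((325.08538818359375, 192.731689453125), (14.992681503295898, 32.015621185302734), 51.34019088745117)
[array([ 0.5298, -0.1486]), array([ 0.5814, -0.2113]), array([ 0.5523, -0.2342]), array([ 0.5012, -0.1716])]
0.66 ((352.7088317871094, 273.7852783203125), (17.793590545654297, 29.98833465576172), 4.398705005645752)
0.56 ((375.0, 187.0), (30.0, 20.0), 90.0)
pad [array([0.6407, 0.3044]), array([0.6521, 0.0303]), array([0.5475, 0.0256]), array([0.5367, 0.2956])]
lid [276.3, 168.1, 355.3, 248.5] [array([ 0.6125, -0.0768]), array([ 0.6165, -0.2723]), array([ 0.4051, -0.2677]), array([ 0.4018, -0.0785])]
```

View pics/crop_t.png

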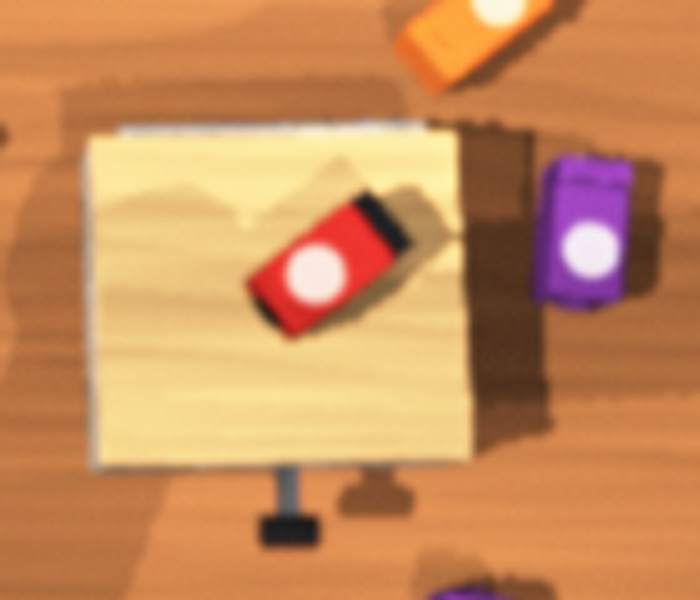

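View pics/crop_s.png

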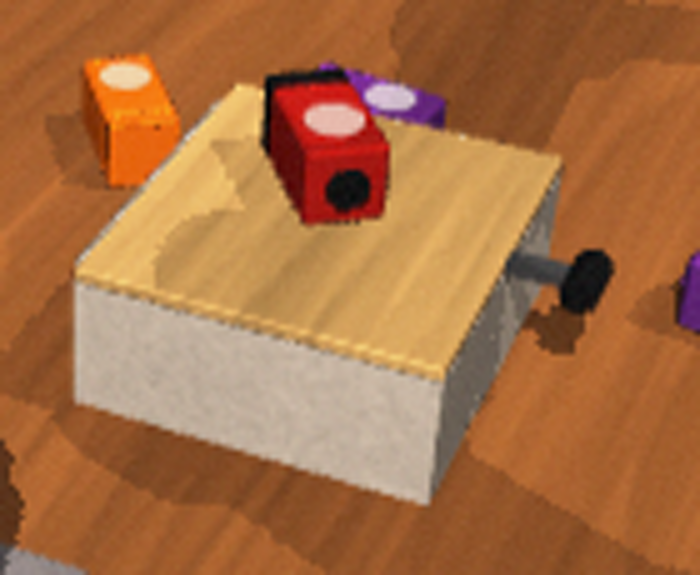

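```bash
python3 - <<'E'
from h import *
ps=cam('side'); pt=cam('top')
C=[(372,190),(410,245),(290,338),(248,283)]
W=[atz(pt,260+u/5-.4,140+v/5-.4,.114)[:2] for u,v in C]
for w in W: print(w.round(4))
W=np.array(W); print('c',W.mean(0),'len',np.linalg.norm(W[0]-W[3]),np.linalg.norm(W[1]-W[2]),'wid',np.linalg.norm(W[0]-W[1]),np.linalg.norm(W[3]-W[2]))
a=(W[3]+W[2]-W[0]-W[1]); print('yaw a',np.degrees(np.arctan2(a[1],a[0])))
# side: lens centre (335,120)/5+(240,135) at z=.114 ; button (348,188)
print(atz(ps,240+335/5-.4,135+120/5-.4,.114), 'lens top',atz(pt,260+317/5-.4,140+273/5-.4,.114))
print('button side@.094',atz(ps,240+348/5-.4,135+188/5-.4,.094))
C=[(272,82),(358,82),(385,146),(303,152)]
W=np.array([atz(ps,240+u/5-.4,135+v/5-.4,.114)[:2] for u,v in C]); print(W,W.mean(0))
# pad from white mask
hsv=cv2.cvtColor(pt['image'],cv2.COLOR_RGB2HSV); save(pt,'pics/pad_t.png',[130,145,250,205],6); save(ps,'pics/pad_s.png',[130,205,270,360],4)
E
```

```text
[ 0.5797 -0.214 ]
[ 0.5522 -0.2325]
[ 0.5046 -0.1724]
[ 0.5316 -0.1518]
c [ 0.54202825 -0.19268695] len 0.0785685776210961 0.07664199008244628 wid 0.033091245046700184 0.033925014415684795
yaw a 128.0431696460594
[ 0.53669437 -0.18670121  0.114     ] lens top [ 0.53726345 -0.18607742  0.114     ]
button side@.094 [ 0.52030351 -0.16558186  0.094     ]
[[ 0.57638065 -0.20618699]
 [ 0.54073485 -0.22512794]
 [ 0.50824242 -0.17550092]
 [ 0.53842405 -0.15355686]] [ 0.54094549 -0.19009318]
```

View pics/pad_t.png

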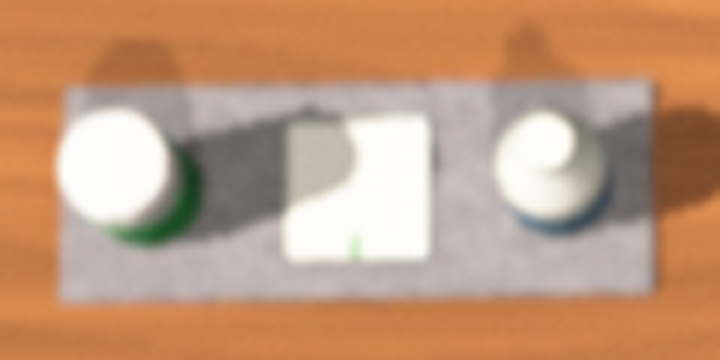

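View pics/pad_s.png

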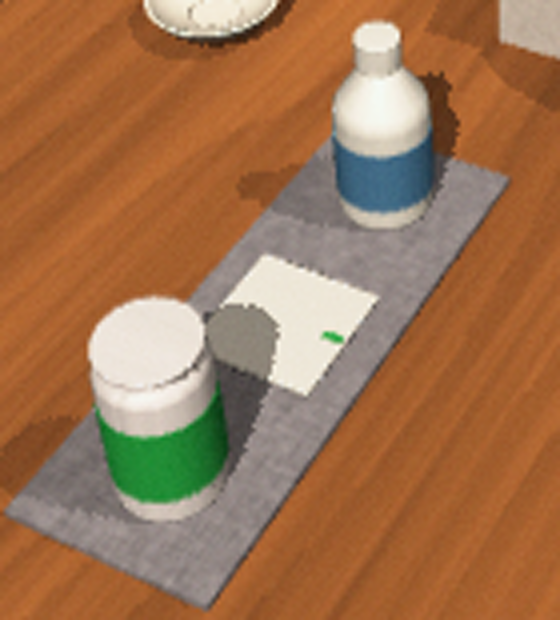

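Request:
apply_moves(
  moves="-1 0 0 -0.1 0 0 0; -1 0 0 -0.2 0 0 0; -1 0 0 -0.2 0 0 0; -1 0 0 0 0.9 0 0; -1 0 0 0 0 0.9 0; -1 0 0 0 0 0 0.9",
)

```text
t: 1.85
eef_pos: [0.2028, -0.6435, 0.2931]
tool_rot: [-0.007, 0.786, -0.616, 0.045]
contact_force: [0.7, 0.0, -0.1]
gripper_width: 1.001
```

```bash
cat > kin.py <<'E'
from h import *
from scipy.optimize import least_squares
def fk(q,p):
    h,L1,L2,L3,off,e1,e2,g=p
    r=lambda a,t:R.from_euler(a,t).as_matrix()
    M=r('z',q[0]+off)@r('y',q[1])@r('z',q[2]); x=np.array([0,0,h])+M@[e1,0,L1]
    M=M@r('y',q[3])@r('z',q[4]); x=x+M@[e2,0,L2]
    M=M@r('y',q[5])@r('z',q[6]+g); x=x+M@[0,0,L3]
    return x,M
def Rq(q): return R.from_quat([q[1],q[2],q[3],q[0]]).as_matrix()
E
python3 - <<'E'
from kin import *
o=bot.get_obs()
D=[([1.15487508,0.47696532,0.02243172,1.55539986,-0.01148281,1.10926609,-0.08309774],[0.20450679,-0.64330681,0.23133186],[3.02e-5,.807138615,-.590361969,3.449e-5]),(o['q'],o['eef_pos'],o['tool_rot'])]
import pickle; pickle.dump(D,open('D.pkl','wb'))
print(o['q'],o['tool_rot'])
for off in [-2.418,-1.263-1.155+3.14]:
  for g in [0,1.57,3.14,-1.57]:
    f=lambda p:np.concatenate([np.r_[(fk(q,p)[0]-x)*5,(fk(q,p)[1]-Rq(r)).ravel()] for q,x,r in D])
    s=least_squares(f,[.3,.45,.45,.3,off,0,0,g]); print(s.cost,s.x.round(3))
pt=cam('top'); ps=cam('side')
for P,p,s,o0 in [([(285,115),(430,115),(430,260),(285,262)],pt,6,(130,145)),([(265,255),(378,298),(307,395),(210,315)],ps,4,(130,205))]:
    W=np.array([atz(p,o0[0]+u/s-.4,o0[1]+v/s-.4,.008)[:2] for u,v in P]); print(W.round(4).tolist(),W.mean(0))
W=np.array([atz(pt,130+u/6-.4,145+v/6-.4,.004)[:2] for u,v in [(68,86),(655,80),(655,292),(60,300)]]);print('runner',W,W.mean(0))
W=np.array([atz(ps,130+u/4-.4,205+v/4-.4,.004)[:2] for u,v in [(510,180),(208,608),(5,513)]]);print('runner',W)
E
```

```text
[ 1.18513052  0.39499394  0.02237029  1.54083462 -0.0740107   1.13621501
 -0.09560871] [-0.00694345  0.78611507 -0.61637785  0.04531248]
0.008939200273801151 [ -60.136   58.015   71.552 -182.984   -0.992  -17.767  168.026   -1.541]
0.008939200273801087 [ -60.136   58.015   71.552 -182.984   -0.992  -17.767  168.026    4.742]
0.008939200273801094 [ -60.136   58.015   71.552 -182.984   -0.992  -17.767  168.026    4.742]
0.008939200273801136 [ -60.136   58.015   71.552 -182.984   -0.992  -17.767  168.026   -1.541]
0.008939200273801127 [ -60.136   58.015   71.552 -182.984   -0.992  -17.767  168.026   -1.541]
0.008939200273801164 [ -60.136   58.015   71.552 -182.984   -0.992  -17.767  168.026   -1.541]
0.00893920027380118 [ -60.136   58.015   71.552 -182.984   -0.992  -17.767  168.026   -1.541]
0.008939200273801313 [ -60.136   58.015   71.552 -182.984   -0.992  -17.767  168.026   -1.541]
[[0.6302, 0.1972], [0.6316, 0.1307], [0.5641, 0.1281], [0.5618, 0.1939]] [0.59691684 0.16248143]
[[0.628, 0.1328], [0.5652, 0.1309], [0.5625, 0.1939], [0.6282, 0.1762]] [0.59596183 0.15847885]
runner [[0.64271187 0.29849265]
 [0.65119571 0.02782052]
 [0.55192925 0.02544644]
 [0.54294447 0.29582797]] [0.59719532 0.1618969 ]
runner [[0.55041298 0.02720551]
 [0.54033082 0.29560546]
 [0.63989494 0.299752  ]]
```

```bash
python3 - <<'E'
from kin import *
import pickle, itertools
D=pickle.load(open('D.pkl','rb'))
res=[]
r=lambda a,t:R.from_euler(a,t).as_matrix()
for s in itertools.product([1,-1],repeat=7):
    def rot(q,p): 
        q=np.array(q)*s
        return r('z',q[0]+p[0])@r('y',q[1])@r('z',q[2])@r('y',q[3])@r('z',q[4])@r('y',q[5])@r('z',q[6]+p[1])
    for a in (0,2,-2):
      f=lambda p:np.concatenate([(rot(q,p)-Rq(t)).ravel() for q,x,t in D])
      o=least_squares(f,[a,0]); res.append((o.cost,s,o.x))
res.sort(key=lambda t:t[0])
for x in res[:12]: print(x)
E
```

```text
(np.float64(8.96890527054449e-17), (-1, -1, -1, -1, -1, -1, -1), array([-3.14159265e+00,  9.40674399e-10]))
(np.float64(8.975451062467967e-17), (-1, -1, -1, -1, -1, -1, -1), array([3.14159265e+00, 9.65423061e-10]))
(np.float64(9.086015973231527e-17), (-1, 1, -1, 1, -1, 1, -1), array([-2.68529662e-08,  3.14159263e+00]))
(np.float64(9.095516515339786e-17), (-1, 1, -1, 1, -1, 1, -1), array([ 2.53176402e-08, -3.14159263e+00]))
(np.float64(0.00031271521262149347), (-1, 1, -1, 1, -1, 1, 1), array([0.00626206, 3.326548  ]))
(np.float64(0.00031271521262149385), (-1, -1, -1, -1, -1, -1, 1), array([-3.1353306 ,  0.18495534]))
(np.float64(0.0003127152126214939), (-1, -1, -1, -1, -1, -1, 1), array([3.1478547 , 0.18495534]))
(np.float64(0.0003127152126214962), (-1, -1, -1, -1, -1, -1, 1), array([3.14785471, 0.18495534]))
(np.float64(0.0003127152126214989), (-1, 1, -1, 1, -1, 1, 1), array([ 0.00626206, -2.9566373 ]))
(np.float64(0.00031271521262150084), (-1, 1, -1, 1, -1, 1, 1), array([ 0.00626205, -2.95663732]))
(np.float64(0.000564277276985491), (-1, 1, 1, 1, -1, 1, -1), array([-0.16915836,  3.01270649]))
(np.float64(0.0005642772769985374), (-1, -1, 1, -1, -1, -1, -1), array([ 2.97243363, -0.12888683]))
```

```bash
cat > kin.py <<'E'
from h import *
from scipy.optimize import least_squares
import pickle
r_=lambda a,t:R.from_euler(a,t).as_matrix()
def Rq(q): return R.from_quat([q[1],q[2],q[3],q[0]]).as_matrix()
LO=np.array([-2.96,-.34,-1.41,.24,-1.37,.17,-2.96]);HI=np.array([2.96,2.1,1.46,2.44,4.51,1.92,2.96])
def frames(q):
    A=r_('z',-q[0]); B=A@r_('y',q[1])@r_('z',-q[2]); C=B@r_('y',q[3])@r_('z',-q[4]); E=C@r_('y',q[5])@r_('z',-q[6]+np.pi)
    return A,B,C,E
# unknowns: a1,h,yA | yB,L1 | yC,L2 | L3
def design(q):
    A,B,C,E=frames(q); return np.stack([A[:,0],A[:,2],A[:,1],B[:,1],B[:,2],C[:,1],C[:,2],E[:,2]],1)
def fit(D,sg=(1,-1,1),reg=1e-3):
    p0=np.array([.081,.317,sg[0]*.1925,sg[1]*.1685,.4,sg[2]*.1363,.4,.3])
    w=np.array([1,1,1,1,1,1,1,.03])*reg
    M=np.vstack([design(q) for q,_,_ in D]+[np.diag(w)]); b=np.concatenate([np.array(x) for _,x,_ in D]+[w*p0])
    p=np.linalg.lstsq(M,b,rcond=None)[0]; return p,np.linalg.norm(M[:-8]@p-b[:-8]),np.linalg.norm(p[:7]-p0[:7])
def log():
    D=pickle.load(open('D.pkl','rb')); o=bot.get_obs(); D.append((o['q'],o['eef_pos'],o['tool_rot'])); pickle.dump(D,open('D.pkl','wb')); return o,D
E
python3 - <<'E'
from kin import *
import itertools
D=pickle.load(open('D.pkl','rb'))
for sg in itertools.product([1,-1],repeat=3):
    p,e,d=fit(D,sg); print(sg,p.round(4),e,d)
E
```

```text
(1, 1, 1) [ 0.0035  0.2857 -0.0224 -0.0453  0.5416  0.0054  0.4689  0.3272] 4.521613458494553e-06 0.3752518392063597
(1, 1, -1) [-0.0645  0.3137  0.0351  0.0135  0.5433 -0.1093  0.5458  0.3218] 5.612507375929395e-06 0.33538318964271957
(1, -1, 1) [ 0.047   0.2676  0.1095 -0.251   0.5405  0.0781  0.4233  0.3306] 4.240355127858583e-06 0.2024012652561502
(1, -1, -1) [-0.0209  0.2956  0.1671 -0.1922  0.5422 -0.0366  0.5003  0.3252] 4.799724275341891e-06 0.2286413654456901
(-1, 1, 1) [ 0.0511  0.2662 -0.2558  0.1055  0.5403  0.0867  0.4106  0.331 ] 4.260771524610101e-06 0.1835908191615879
(-1, 1, -1) [-0.0168  0.2943 -0.1982  0.1643  0.542  -0.028   0.4876  0.3256] 4.696019372375663e-06 0.22297208125796864
(-1, -1, 1) [ 0.0947  0.2481 -0.1238 -0.1002  0.5393  0.1594  0.3651  0.3344] 4.458401555512896e-06 0.188330588183369
(-1, -1, -1) [ 0.0267  0.2761 -0.0662 -0.0414  0.541   0.0447  0.442   0.329 ] 4.216308708232931e-06 0.30186425978242615
```

```bash
cat >> kin.py <<'E'
def pose(zdir,xdir):
    z=np.array(zdir,float); z/=np.linalg.norm(z); x=np.array(xdir,float); x-=z*(x@z); x/=np.linalg.norm(x)
    return np.stack([x,np.cross(z,x),z],1)
def hd(deg,z=0): return np.array([np.cos(np.radians(deg)),np.sin(np.radians(deg)),z])
def plan(P0,R0,P1,R1,grip,mm=25,rotv=None,deg=4,N=None):
    """straight line, const rotation; prints rows"""
    rv=R.from_matrix(R0.T@R1).as_rotvec() if rotv is None else np.array(rotv)
    d=np.array(P1)-P0
    n=max(1,int(np.ceil(max(np.linalg.norm(d)/(mm/1000),np.abs(np.degrees(rv)).max()/deg))))
    if N: n=max(n,N)
    rows=[]; Rc=R0.copy(); Pc=np.array(P0,float); dr=np.round(np.degrees(rv)/n/4,3)
    for i in range(n):
        want=P0+d*(i+1)/n
        t=np.round(Rc.T@(want-Pc)/.12,3)
        Pc=Pc+Rc@t*.12; Rc=Rc@R.from_rotvec(np.radians(dr*4)).as_matrix()
        rows.append([grip,*t,*dr])
    f=lambda v:('%.3f'%v).rstrip('0').rstrip('.') if abs(v)>=.0005 else '0'
    for k in range(0,n,12): print(' CALL',k//12); print('; '.join(' '.join(f(v) for v in r) for r in rows[k:k+12]))
    return Pc,Rc
def cur():
    o=bot.get_obs(); return np.array(o['eef_pos']),Rq(o['tool_rot'])
E
python3 - <<'E'
from kin import *
P,Rr=cur()
R1=pose([0,0,-1],hd(37))
rv=R.from_matrix(Rr.T@R1).as_rotvec();print(np.degrees(rv))
plan(P,Rr,[.48,-.16,.34],R1,-1)
E
```

```text
[   0.88689059   -6.01719673 -113.06775034]
 CALL 0
-1 -0.115 -0.111 -0.013 0.008 -0.052 -0.975; -1 -0.107 -0.119 -0.013 0.008 -0.052 -0.975; -1 -0.099 -0.125 -0.012 0.008 -0.052 -0.975; -1 -0.091 -0.133 -0.012 0.008 -0.052 -0.975; -1 -0.081 -0.138 -0.011 0.008 -0.052 -0.975; -1 -0.071 -0.143 -0.011 0.008 -0.052 -0.975; -1 -0.062 -0.148 -0.011 0.008 -0.052 -0.975; -1 -0.052 -0.151 -0.01 0.008 -0.052 -0.975; -1 -0.041 -0.155 -0.01 0.008 -0.052 -0.975; -1 -0.03 -0.157 -0.01 0.008 -0.052 -0.975; -1 -0.02 -0.159 -0.01 0.008 -0.052 -0.975; -1 -0.009 -0.16 -0.01 0.008 -0.052 -0.975
 CALL 1
-1 0.002 -0.16 -0.009 0.008 -0.052 -0.975; -1 0.012 -0.16 -0.01 0.008 -0.052 -0.975; -1 0.024 -0.159 -0.009 0.008 -0.052 -0.975; -1 0.034 -0.156 -0.01 0.008 -0.052 -0.975; -1 0.045 -0.154 -0.009 0.008 -0.052 -0.975; -1 0.055 -0.15 -0.01 0.008 -0.052 -0.975; -1 0.065 -0.147 -0.009 0.008 -0.052 -0.975; -1 0.075 -0.141 -0.01 0.008 -0.052 -0.975; -1 0.084 -0.137 -0.011 0.008 -0.052 -0.975; -1 0.093 -0.13 -0.01 0.008 -0.052 -0.975; -1 0.102 -0.123 -0.011 0.008 -0.052 -0.975; -1 0.11 -0.117 -0.011 0.008 -0.052 -0.975
 CALL 2
-1 0.118 -0.108 -0.011 0.008 -0.052 -0.975; -1 0.124 -0.1 -0.012 0.008 -0.052 -0.975; -1 0.132 -0.092 -0.012 0.008 -0.052 -0.975; -1 0.137 -0.082 -0.012 0.008 -0.052 -0.975; -1 0.142 -0.073 -0.013 0.008 -0.052 -0.975
```

Request:
apply_moves(
  moves="-1 -0.11 -0.11 -0.01 0 -0.05 -0.97; -1 -0.11 -0.12 -0.01 0 -0.05 -0.97; -1 -0.1 -0.12 -0.01 0 -0.05 -0.97; -1 -0.09 -0.13 -0.01 0 -0.05 -0.97; -1 -0.08 -0.14 -0.01 0 -0.05 -0.97; -1 -0.07 -0.14 -0.01 0 -0.05 -0.97; -1 -0.06 -0.15 -0.01 0 -0.05 -0.97; -1 -0.05 -0.15 -0.01 0 -0.05 -0.97; -1 -0.04 -0.15 -0.01 0 -0.05 -0.97; -1 -0.03 -0.16 -0.01 0 -0.05 -0.97; -1 -0.02 -0.16 -0.01 0 -0.05 -0.97; -1 -0.01 -0.16 -0.01 0 -0.05 -0.97",
)

```text
t: 2.95
eef_pos: [0.3193, -0.4441, 0.3096]
tool_rot: [-0.003, 0.967, -0.251, 0.027]
contact_force: [-0.0, 0.0, 0.1]
gripper_width: 1.0
```

```bash
python3 -c "
from kin import *
log()"
```

Request:
apply_moves(
  moves="-1 0 -0.16 -0.01 0 -0.05 -0.97; -1 0.01 -0.16 -0.01 0 -0.05 -0.97; -1 0.02 -0.16 -0.01 0 -0.05 -0.97; -1 0.03 -0.16 -0.01 0 -0.05 -0.97; -1 0.05 -0.15 -0.01 0 -0.05 -0.97; -1 0.06 -0.15 -0.01 0 -0.05 -0.97; -1 0.07 -0.15 -0.01 0 -0.05 -0.97; -1 0.08 -0.14 -0.01 0 -0.05 -0.97; -1 0.08 -0.14 -0.01 0 -0.05 -0.97; -1 0.09 -0.13 -0.01 0 -0.05 -0.97; -1 0.1 -0.12 -0.01 0 -0.05 -0.97; -1 0.11 -0.12 -0.01 0 -0.05 -0.97",
)

```text
t: 3.95
eef_pos: [0.4346, -0.243, 0.3269]
tool_rot: [0.003, 0.988, 0.152, 0.006]
contact_force: [0.5, 0.9, -0.7]
gripper_width: 1.002
```

```bash
python3 - <<'E'
from kin import *
import itertools
o,D=log(); print(o['t'],o['q'],o['eef_pos'])
for sg in itertools.product([1,-1],repeat=3):
    p,e,d=fit(D,sg); print(sg,p.round(4),e,d)
A=frames(o['q'])[3]-Rq(o['tool_rot']); print(abs(A).max())
E
```

```text
3.95 [ 0.80981159  0.12259836 -0.46223678  1.82769455  0.05815361  1.19043723
  0.63433896] [ 0.43459673 -0.24302414  0.32693061]
(1, 1, 1) [ 0.000e+00  2.871e-01 -3.050e-02 -3.140e-02  5.417e-01 -4.000e-04
  4.725e-01  3.270e-01] 2.132174448689621e-06 0.375717968796829
(1, 1, -1) [ 0.000e+00  2.871e-01 -3.050e-02 -3.130e-02  5.417e-01 -4.000e-04
  4.725e-01  3.270e-01] 4.6491445981244066e-06 0.37541838903375097
(1, -1, 1) [-0.000e+00  2.871e-01 -3.050e-02 -3.150e-02  5.418e-01 -3.000e-04
  4.725e-01  3.270e-01] 3.7590440998264356e-06 0.34638305506811207
(1, -1, -1) [-0.000e+00  2.871e-01 -3.050e-02 -3.140e-02  5.418e-01 -3.000e-04
  4.725e-01  3.270e-01] 1.5241926866469001e-06 0.3461415314118077
(-1, 1, 1) [ 0.000e+00  2.871e-01 -3.050e-02 -3.130e-02  5.417e-01 -4.000e-04
  4.725e-01  3.269e-01] 5.1764883007098354e-06 0.3429788440881114
(-1, 1, -1) [ 0.000e+00  2.871e-01 -3.060e-02 -3.130e-02  5.417e-01 -4.000e-04
  4.725e-01  3.270e-01] 7.049096674700334e-06 0.34263363269371866
(-1, -1, 1) [ 0.000e+00  2.871e-01 -3.050e-02 -3.140e-02  5.417e-01 -3.000e-04
  4.725e-01  3.270e-01] 3.222822249639086e-06 0.31065047384258265
(-1, -1, -1) [ 0.000e+00  2.871e-01 -3.050e-02 -3.140e-02  5.417e-01 -4.000e-04
  4.725e-01  3.270e-01] 2.098735153042154e-06 0.3103623685974331
3.3306690738754696e-16
```

```bash
cat >> kin.py <<'E'
PAR=np.array([0,.2871,-.0305,-.0314,.5417,-.0004,.4725,.3270])
def fkp(q): return design(q)@PAR, frames(q)[3]
def ik(q0,P,Rt,reg=.01):
    def f(q):
        x,M=fkp(q); return np.r_[(x-P)*10,R.from_matrix(M.T@Rt).as_rotvec()*2,reg*(q-q0)]
    s=least_squares(f,np.clip(q0,LO+.01,HI-.01),bounds=(LO,HI)); x,M=fkp(s.x)
    return s.x,np.linalg.norm(x-P)*1e3,np.degrees(np.linalg.norm(R.from_matrix(M.T@Rt).as_rotvec()))
LC=np.array([.541,-.192,.094]); AY=127.; PAD=np.array([.596,.162,.008])
def grasp(phi,s,up,back=.024,ay=AY,lc=LC):
    a=hd(ay); z=np.cos(np.radians(phi))*np.array([0,0,-1])-np.sin(np.radians(phi))*a
    Rg=pose(z,hd(ay-90)); G=lc+a*s+np.array([0,0,up]); return G+Rg[:,2]*back,Rg
def place(Pt,Rt,ay,lc,head,pc,dz=0):
    # light frame at grasp: x=a,z=up ; upright: x=up; tool horizontal heading=head
    L0=np.stack([hd(ay),hd(ay+90),[0,0,1]],1)
    L1=np.stack([[0,0,1],hd(head-90)*-1*-1,-hd(head)],1)
    if np.linalg.det(L1)<0: L1[:,1]*=-1
    q=L1@L0.T
    return np.array(pc)+[0,0,.038+dz]+q@(Pt-lc), q@Rt
E
python3 - <<'E'
from kin import *
q0=np.array(bot.get_obs()['q']); np.set_printoptions(precision=2,suppress=True)
for phi in (25,35,45):
    P,Rg=grasp(phi,.010,.006); q,e,w=ik(q0,P,Rg); print(phi,'grasp',P.round(3),q,round(e,2),round(w,2))
    for head in (0,10,20):
        P2,R2=place(P,Rg,AY,LC,head,PAD); 
        qs=q.copy()
        # go via intermediate: continuous
        for k in range(1,13):
            m=k/12; # yaw/pitch path approx: first pitch then yaw
            pit=min(1,m*2)*90; yaw=max(0,m*2-1)*(head-AY)
            Rm=R.from_rotvec(np.radians(yaw)*np.array([0,0,1])).as_matrix()@R.from_rotvec(np.radians(pit)*-hd(AY+90)*1).as_matrix()@Rg
            if k==12: assert np.allclose(Rm,R2,atol=1e-6),(Rm,R2)
            Pm=np.array([.5,-.1,.3])*(1-max(0,m*2-1))+max(0,m*2-1)*P2
            qs,e,w=ik(qs,Pm,Rm)
            if head==10: print('  ',k,round(e,1),round(w,1),qs)
        print(' place',head,P2.round(3),R2[:,2],R2[:,0],qs,round(e,2),round(w,2))
E
```

```text
25 grasp [ 0.54 -0.19  0.08] [ 0.39  0.45 -0.41  2.17  1.14  0.56 -0.31] 0.01 0.01
 place 0 [0.61 0.16 0.05] [ 0.91 -0.   -0.42] [-0. -1. -0.] [-1.71  1.48  1.22  2.17 -1.37  0.17 -1.68] 28.47 27.34
   1 0.0 0.0 [ 0.52  0.11 -0.57  1.92  0.24  1.04  0.49]
   2 0.0 0.0 [ 0.6   0.23 -0.57  1.78  0.06  1.22  0.67]
   3 0.0 0.0 [ 0.65  0.36 -0.57  1.66 -0.06  1.41  0.76]
   4 0.0 0.0 [ 0.69  0.51 -0.57  1.55 -0.16  1.6   0.8 ]
   5 0.0 0.0 [ 0.71  0.65 -0.57  1.46 -0.26  1.77  0.8 ]
   6 0.0 0.0 [ 0.72  0.79 -0.57  1.39 -0.36  1.91  0.79]
   7 0.0 0.0 [ 0.78  0.74 -0.54  1.59 -0.55  1.6   0.73]
   8 0.0 0.0 [ 0.83  0.69 -0.54  1.83 -0.77  1.25  0.75]
   9 0.0 0.0 [ 0.86  0.67 -0.61  2.07 -1.13  0.88  0.91]
   10 5.0 4.3 [ 1.18  1.04 -1.19  2.22 -1.37  0.17  1.12]
   11 26.5 24.1 [ 1.01  1.   -1.09  2.15 -1.37  0.17  0.9 ]
   12 36.2 34.7 [-1.57  1.13  1.16  2.17 -1.37  0.17 -1.23]
 place 10 [0.61 0.17 0.05] [ 0.89  0.16 -0.42] [ 0.17 -0.98 -0.  ] [-1.57  1.13  1.16  2.17 -1.37  0.17 -1.23] 36.18 34.73
 place 20 [0.61 0.17 0.05] [ 0.85  0.31 -0.42] [ 0.34 -0.94 -0.  ] [ 0.63  0.79 -0.82  
[... 1607 characters left out ...]
 0.0 [ 0.92  0.57 -0.95  1.57  0.03  1.55  0.61]
   6 0.0 0.0 [ 0.91  0.72 -0.94  1.47 -0.06  1.7   0.62]
   7 0.0 0.0 [ 0.96  0.67 -0.91  1.64 -0.2   1.39  0.46]
   8 0.0 0.0 [ 0.98  0.62 -0.89  1.84 -0.36  1.03  0.34]
   9 0.0 0.0 [ 0.98  0.6  -0.93  2.04 -0.54  0.61  0.24]
   10 0.0 0.0 [ 0.86  0.6  -0.94  2.22 -1.24  0.17  0.62]
   11 14.7 13.3 [ 0.27  0.47 -0.45  2.18 -1.37  0.17  0.24]
   12 19.7 18.8 [-1.    0.62  0.69  2.16 -1.37  0.17 -0.59]
 place 10 [0.61 0.16 0.04] [ 0.7   0.12 -0.71] [ 0.17 -0.98 -0.  ] [-1.    0.62  0.69  2.16 -1.37  0.17 -0.59] 19.66 18.76
 place 20 [0.61 0.17 0.04] [ 0.66  0.24 -0.71] [ 0.34 -0.94 -0.  ] [-0.49  0.51  0.21  2.14 -1.37  0.17 -0.2 ] 19.74 18.91
```

```bash
python3 - <<'E'
from kin import *
np.set_printoptions(precision=2,suppress=True)
rng=np.random.default_rng(0)
for phi in (30,45):
    P,Rg=grasp(phi,.010,.006)
    print('phi',phi)
    S=[]
    for i in range(15):
        q,e,w=ik(rng.uniform(LO,HI),P,Rg,1e-3)
        if e<.5: S.append(q)
    print('grasp'); print(np.array(sorted(S,key=lambda q:q[4]))[:8])
    for head in (-15,0,15,165,180,195):
        P2,R2=place(P,Rg,AY,LC,head,PAD); S=[]
        for i in range(15):
            q,e,w=ik(rng.uniform(LO,HI),P2,R2,1e-3)
            if e<.5: S.append(q)
        print('place',head,len(S)); 
        if S: print(np.array(sorted(S,key=lambda q:q[4]))[:6])
E
```

```text
phi 30
grasp
[[-0.83  0.81  1.15  2.28 -1.37  0.32  1.96]
 [-0.5   0.51  0.62  2.26  0.78  0.17 -0.1 ]
 [-0.44  0.49  0.54  2.26  0.92  0.21 -0.23]
 [ 0.39  0.46 -0.46  2.21  1.35  0.62 -0.54]
 [ 0.63  0.54 -0.76  2.19  1.42  0.78 -0.55]
 [ 0.68  0.56 -0.82  2.19  1.44  0.81 -0.55]
 [ 1.04  0.98 -1.41  2.17  1.64  1.35 -0.51]
 [ 1.04  0.98 -1.41  2.17  1.64  1.35 -0.51]]
place -15 11
[[-0.57  0.77 -0.21  2.3   2.08  1.13  1.74]
 [-0.5   0.77 -0.29  2.3   2.08  1.17  1.78]
 [-0.47  0.78 -0.33  2.3   2.09  1.19  1.79]
 [-0.97  0.79  0.25  2.33  2.13  0.88  1.49]
 [-0.98  0.8   0.26  2.33  2.14  0.87  1.48]
 [ 0.11  1.1  -1.04  2.26  2.23  1.68  2.21]]
place 0 10
[[ 0.1   0.94 -0.83  2.37  2.46  1.38  2.16]
 [-0.33  0.77 -0.34  2.39  2.47  1.18  1.79]
 [ 0.15  0.98 -0.9   2.36  2.47  1.42  2.22]
 [ 0.18  1.01 -0.93  2.36  2.48  1.44  2.25]
 [ 0.19  1.02 -0.95  2.36  2.48  1.45  2.27]
 [ 0.23  1.06 -1.    2.36  2.49  1.48  2.32]]
place 15 10
[[ 0.6   1.31 -1.24  2.39  2.74  1.3   2.81]
 [ 0.24  0.91 -0.77  2.4   2.81  1.17  2.21]
 [ 0.21  0.9  -0.74  2.4   2.81  1.16  2.18]
 [-0.02  0.8 
[... 1755 characters left out ...]
-0.25  1.    0.08  1.29 -0.38  1.6   1.27]
 [ 0.01  1.04 -0.4   1.26 -0.06  1.57  1.01]
 [ 0.22  1.16 -0.84  1.24  0.26  1.62  0.76]]
place 180 10
[[-0.59  1.13  0.63  1.26 -0.59  1.75  1.7 ]
 [-0.56  1.1   0.55  1.26 -0.54  1.73  1.66]
 [-0.46  1.06  0.36  1.25 -0.42  1.69  1.56]
 [-0.33  1.03  0.12  1.23 -0.26  1.66  1.42]
 [-0.3   1.03  0.05  1.23 -0.22  1.66  1.39]
 [-0.23  1.03 -0.08  1.22 -0.14  1.65  1.32]]
place 195 6
[[-0.55  1.08  0.41  1.23 -0.32  1.7   1.73]
 [-0.28  1.04 -0.11  1.2   0.02  1.69  1.45]
 [ 0.06  1.18 -0.83  1.17  0.48  1.83  1.08]
 [ 0.15  1.28 -1.08  1.16  0.65  1.92  0.96]
 [ 0.15  1.28 -1.08  1.16  0.65  1.92  0.96]
 [ 0.15  1.28 -1.08  1.16  0.65  1.92  0.96]]
```

```bash
python3 - <<'E'
from kin import *
np.set_printoptions(precision=3,suppress=True)
P,Rr=cur()
Pg,Rg=grasp(45,.010,.005)
Pp=Pg-Rg[:,2]*.10
print(P,Pp,Pg, np.degrees(R.from_matrix(Rr.T@Rg).as_rotvec()))
plan(P,Rr,Pp,Rg,-1)
q=np.array(bot.get_obs()['q']); q1=ik(q,Pp,Rg); print(q1)
E
```

```text
[ 0.435 -0.243  0.327] [ 0.503 -0.141  0.153] [ 0.545 -0.198  0.082] [-43.975   7.122 -18.742]
 CALL 0
-1 0.071 -0.059 0.132 -0.999 0.162 -0.426; -1 0.071 -0.067 0.129 -0.999 0.162 -0.426; -1 0.072 -0.073 0.125 -0.999 0.162 -0.426; -1 0.073 -0.079 0.12 -0.999 0.162 -0.426; -1 0.073 -0.085 0.115 -0.999 0.162 -0.426; -1 0.076 -0.091 0.11 -0.999 0.162 -0.426; -1 0.076 -0.097 0.104 -0.999 0.162 -0.426; -1 0.079 -0.101 0.099 -0.999 0.162 -0.426; -1 0.08 -0.105 0.092 -0.999 0.162 -0.426; -1 0.083 -0.109 0.085 -0.999 0.162 -0.426; -1 0.085 -0.112 0.079 -0.999 0.162 -0.426
(array([ 0.384,  0.373, -0.76 ,  2.359,  1.493,  0.984, -0.883]), np.float64(0.010277301670916655), np.float64(0.007654000798479101))
```

Request:
apply_moves(
  moves="-1 0.07 -0.06 0.13 -0.999 0.16 -0.43; -1 0.07 -0.07 0.13 -0.999 0.16 -0.43; -1 0.07 -0.07 0.13 -0.999 0.16 -0.43; -1 0.07 -0.08 0.12 -0.999 0.16 -0.43; -1 0.07 -0.08 0.12 -0.999 0.16 -0.43; -1 0.08 -0.09 0.11 -0.999 0.16 -0.43; -1 0.08 -0.1 0.1 -0.999 0.16 -0.43; -1 0.08 -0.1 0.1 -0.999 0.16 -0.43; -1 0.08 -0.1 0.09 -0.999 0.16 -0.43; -1 0.08 -0.11 0.09 -0.999 0.16 -0.43; -1 0.08 -0.11 0.08 -0.999 0.16 -0.43; -1 0 0 0 0 0 0",
)

```text
t: 4.95
eef_pos: [0.4993, -0.1423, 0.1516]
tool_rot: [0.354, 0.88, 0.294, 0.115]
contact_force: [-0.2, 0.2, -1.6]
gripper_width: 1.001
```

```bash
python3 - <<'E'
from kin import *
np.set_printoptions(precision=3,suppress=True)
print(bot.get_obs()['q'])
p=cam('wrist'); save(p,'pics/w1.png',s=1.5)
P,Rr=cur(); Pg,Rg=grasp(45,.010,.005)
print(P,np.degrees(R.from_matrix(Rr.T@Rg).as_rotvec()))
for n,X in [('centre top',LC+[0,0,.02]),('btn',LC+hd(AY)*.038),('TL',LC+hd(AY)*.038+hd(AY+90)*.02+[0,0,.02]),('TR',LC+hd(AY)*.038-hd(AY+90)*.02+[0,0,.02]),('BL',LC-hd(AY)*.038+hd(AY+90)*.02+[0,0,.02]),('BR',LC-hd(AY)*.038-hd(AY+90)*.02+[0,0,.02])]: print(n,proj(p,X)*1.5)
E
```

```text
[ 0.239  0.324 -0.579  2.364  1.446  0.891 -0.855]
[ 0.499 -0.144  0.153] [-1.339  0.522  0.008]
centre top [389.621 336.257]
btn [390.433 267.922]
TL [347.623 304.415]
TR [433.699 304.68 ]
BL [356.556 359.945]
BR [421.188 360.191]
```

View pics/w1.png

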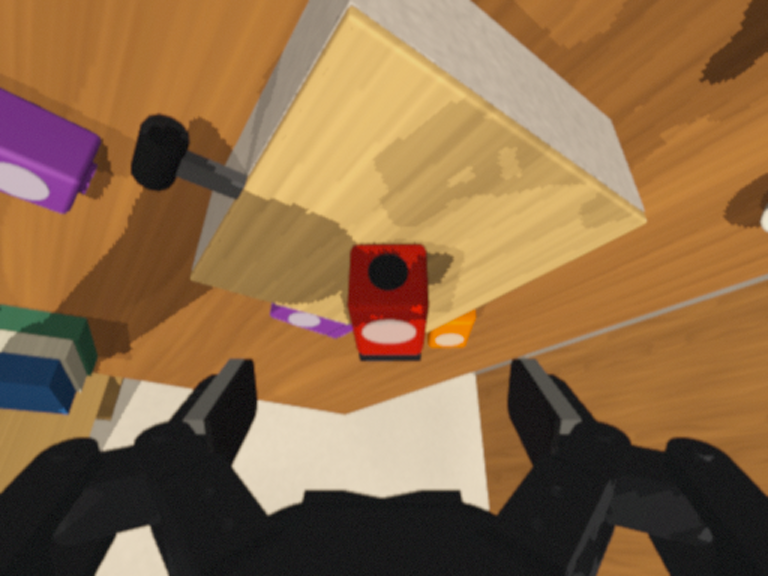

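```bash
python3 - <<'E'
from kin import *
np.set_printoptions(precision=4,suppress=True)
p=cam('wrist'); save(p,'pics/w1c.png',[215,145,305,255],6)
hsv=cv2.cvtColor(p['image'],cv2.COLOR_RGB2HSV)
m=(((hsv[...,0]<5)|(hsv[...,0]>174))&(hsv[...,1]>180))[:245,200:310]
ys,xs=np.nonzero(m); xs=xs+200
for y in range(155,245,5):
    s=xs[ys==y]; print(y,s.min() if len(s) else '',s.max() if len(s) else '')
print(ys.min(),ys.max())
E
```

```text
155  
160  
165 236 284
170 236 285
175 236 285
180 235 285
185 235 286
190 235 286
195 235 286
200 234 286
205 235 285
210 236 284
215 237 284
220 238 283
225 240 283
230 241 282
235  
240  
161 234
```

View pics/w1c.png

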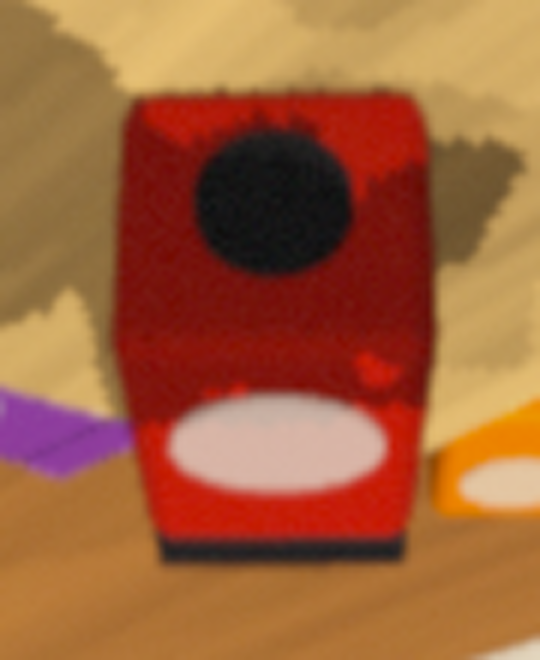

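```bash
python3 - <<'E'
from kin import *
np.set_printoptions(precision=4,suppress=True)
p=cam('wrist')
pix=np.array([(234.3,201.7),(287.8,201.7),(237,160.5),(285.3,160.5),(241.7,238.7),(282.5,238.7)])-.4
loc=np.array([(38,20,20),(38,-20,20),(38,20,-20),(38,-20,-20),(-38,20,20),(-38,-20,20)])/1e3
def pr(v):
    Rm=r_('z',np.radians(v[3])); return np.array([proj(p,v[:3]+Rm@l) for l in loc])
f=lambda v:np.r_[(pr(v)-pix).ravel(),(v[2]-.094)*1000]
s=least_squares(f,[.541,-.192,.094,127],x_scale=[.01,.01,.01,1]);print(s.x,s.fun)
E
```

```text
[  0.5479  -0.2027   0.092  128.0349] [-0.1748  1.9762  0.6482  1.5025 -0.866  -1.0925  0.5056 -1.7355 -0.3777
  0.371   0.1717  0.1504 -2.0079]
```

```bash
sed -i 's/^LC=.*;/LC=np.array([.5435,-.195,.094]); AY=127.5;/;' kin.py; grep -n "^LC" kin.py; sed -i 's/ AY=127.5; PAD/ PAD/' kin.py; grep -n "^LC" kin.py; python3 - <<'E'
from kin import *
print(LC,AY,PAD)
P,Rr=cur(); Pg,Rg=grasp(45,.010,.005)
print(P,Pg,np.degrees(R.from_matrix(Rr.T@Rg).as_rotvec()))
plan(P,Rr,Pg,Rg,-1,mm=12)
E
```

```text
48:LC=np.array([.5435,-.195,.094]); AY=127.5; PAD=np.array([.596,.162,.008])
48:LC=np.array([.5435,-.195,.094]); PAD=np.array([.596,.162,.008])Traceback (most recent call last):
  File "<stdin>", line 1, in <module>
  File "kin.py", line 49, in <module>
    def grasp(phi,s,up,back=.024,ay=AY,lc=LC):
                                    ^^
NameError: name 'AY' is not defined
```

```bash
sed -i '48s/PAD/AY=127.5; PAD/' kin.py; python3 - <<'E'
from kin import *
print(LC,AY,PAD)
P,Rr=cur(); Pg,Rg=grasp(45,.010,.005)
print(P,Pg,np.degrees(R.from_matrix(Rr.T@Rg).as_rotvec()))
plan(P,Rr,Pg,Rg,-1,mm=12)
E
```

```text
[ 0.5435 -0.195   0.094 ] 127.5 [0.596 0.162 0.008]
[ 0.49979815 -0.1466906   0.15588392] [ 0.54774341 -0.20053012  0.08202944] [-1.16233042  0.97805023 -0.758315  ]
 CALL 0
-1 0.006 0.001 0.095 -0.032 0.027 -0.021; -1 0.007 0 0.096 -0.032 0.027 -0.021; -1 0.006 0 0.095 -0.032 0.027 -0.021; -1 0.006 0 0.095 -0.032 0.027 -0.021; -1 0.006 0 0.096 -0.032 0.027 -0.021; -1 0.005 -0.001 0.095 -0.032 0.027 -0.021; -1 0.006 0 0.096 -0.032 0.027 -0.021; -1 0.005 -0.001 0.095 -0.032 0.027 -0.021; -1 0.005 -0.001 0.095 -0.032 0.027 -0.021
```

Request:
apply_moves(
  moves="-1 0.006 0 0.095 -0.03 0.03 -0.02; -1 0.006 0 0.095 -0.03 0.03 -0.02; -1 0.006 0 0.095 -0.03 0.03 -0.02; -1 0.006 0 0.095 -0.03 0.03 -0.02; -1 0.006 0 0.095 -0.03 0.03 -0.02; -1 0.006 0 0.095 -0.03 0.03 -0.02; -1 0.006 0 0.095 -0.03 0.03 -0.02; -1 0.005 0 0.09 -0.03 0.03 -0.02; -1 0.005 0 0.05 -0.03 0.03 -0.02; -1 0 0 0 0 0 0; -1 0 0 0 0 0 0",
)

```text
t: 6.02
eef_pos: [0.5451, -0.1984, 0.0877]
tool_rot: [0.362, 0.875, 0.295, 0.124]
contact_force: [-0.0, 0.6, -0.2]
gripper_width: 1.0
```

```bash
python3 - <<'E'
from kin import *
P,Rr=cur(); Pg,Rg=grasp(45,.010,.005)
print(P,Rr.T@(Pg-P)*1e3,np.degrees(R.from_matrix(Rr.T@Rg).as_rotvec()),bot.get_obs()['contact_force'])
p=cam('wrist'); save(p,'pics/w2.png',s=1.5)
p=cam('side'); save(p,'pics/s2.png',[220,80,420,230],3.5)
E
```

```text
[ 0.54513151 -0.19844081  0.08769377] [ 0.78757935 -1.7182815   6.30072625] [ 0.05639134 -0.05301411 -0.22941305] [-0.01659579  0.62575786 -0.19714235]
```

View pics/w2.png

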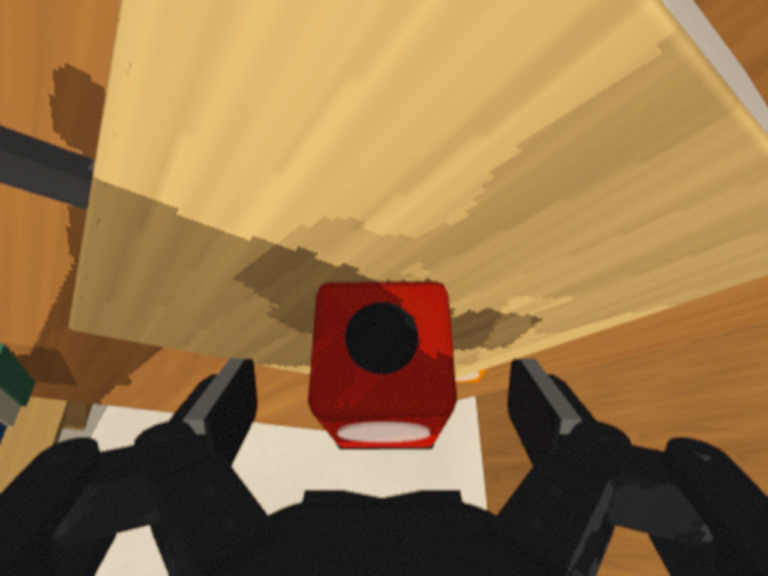

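View pics/s2.png

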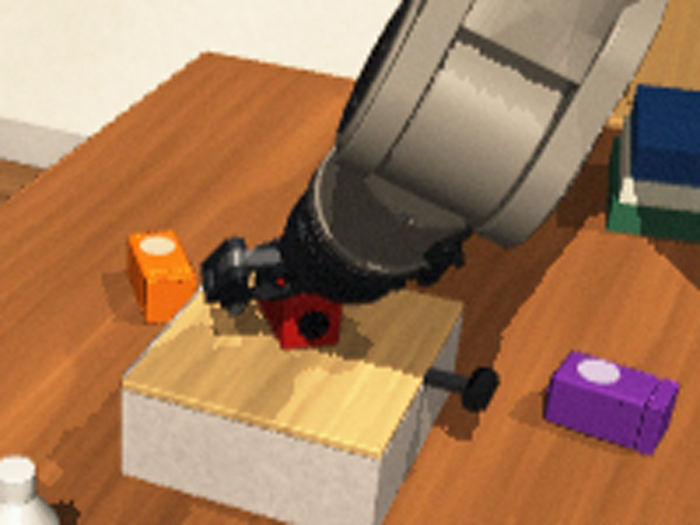

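```bash
python3 - <<'E'
from kin import *
np.set_printoptions(precision=4,suppress=True)
p=cam('wrist')
pix=np.array([(311,413),(456,413),(318,283),(447,283),(341,448),(435,448)])/1.5-.2
loc=np.array([(38,20,20),(38,-20,20),(38,20,-20),(38,-20,-20),(-38,20,20),(-38,-20,20)])/1e3
def pr(v):
    Rm=r_('z',np.radians(v[3])); return np.array([proj(p,v[:3]+Rm@l) for l in loc])
f=lambda v:np.r_[(pr(v)-pix).ravel(),(v[2]-.094)*1000]
s=least_squares(f,[.541,-.192,.094,127],x_scale=[.01,.01,.01,1]);print(s.x,s.fun)
P,Rr=cur()
for lc in (LC,s.x[:3]):
  # tool-frame pos of light centre ; along a / up of (tcp-24mm) from centre
  g=P-Rr[:,2]*.024-lc; print('grasp s,lat,up',g@hd(AY)*1e3,g@hd(AY+90)*1e3,g[2]*1e3)
E
```

```text
[  0.5487  -0.2008   0.0922 128.9998] [-0.7359  0.058   0.6771 -0.9009  0.9598  0.6894 -0.6506 -0.7055  0.0141
  1.4257 -0.3363  0.9382 -1.7713]
grasp s,lat,up 14.112851041633213 0.1706323626319323 10.513911768561895
grasp s,lat,up 21.864787455072758 0.762957538498265 12.285186780781693
```

Request:
apply_moves(
  moves="-1 0 0.012 0.035 0 0 0; -1 0 0.012 0.035 0 0 0; 0 0 0 0 0 0 0; 1 0 0 0 0 0 0; 1 0 0 0 0 0 0; 1 0 0 0 0 0 0; 1 0 0 0 0 0 0; 1 0 0 0 0 0 0; 1 0 0 0 0 0 0; 1 0 0 0 0 0 0",
  force=50,
)

```text
t: 7.0
eef_pos: [0.5499, -0.2036, 0.0828]
tool_rot: [0.362, 0.875, 0.297, 0.124]
contact_force: [-0.8, 0.4, 1.9]
gripper_width: 0.461
```

```bash
python3 - <<'E'
from kin import *
P,Rr=cur(); o=bot.get_obs()
print(P,o['gripper_width'],o['contact_force'])
p=cam('wrist'); save(p,'pics/w3.png',s=1.5)
E
```

```text
[ 0.5499012  -0.203567    0.08281894] 0.4613491562807327 [-0.76922612  0.36756398  1.87722369]
```

View pics/w3.png

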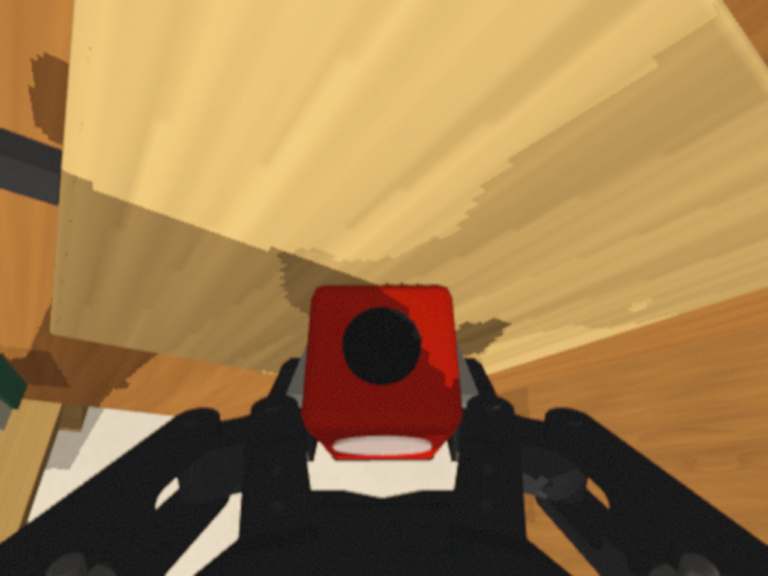

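```bash
python3 - <<'E'
from kin import *
np.set_printoptions(precision=3,suppress=True)
P,Rr=cur(); q=np.array(bot.get_obs()['q']); print(q)
lc=np.array([.5455,-.198,.094]); ay=np.degrees(np.arctan2(Rr[1,0],Rr[0,0]))+90; print('ay',ay, Rr)
pickle.dump((P,Rr,lc,ay),open('grasp.pkl','wb'))
P2,R2=place(P,Rr,ay,lc,182,PAD); print('place',P2,R2, ik(np.array([-.3,1.03,.05,1.23,-.22,1.66,1.39]),P2,R2))
A=P+[0,0,.10]; B=P2+[0,0,.15]
print(np.degrees(R.from_matrix(Rr.T@R2).as_rotvec()))
plan(P,Rr,A,Rr,1,mm=20)
print('---'); rv=R.from_matrix(Rr.T@R2).as_rotvec(); 
plan(A,Rr,B,R2,1,mm=20)
print('sim')
qs=q
for k in range(0,31):
    m=k/30; Rm=Rr@R.from_rotvec(rv*m).as_matrix(); qn,e,w=ik(qs,A+(B-A)*m,Rm)
    if k%3==0: print(round(e,2),round(w,2),qn,abs(qn-qs).max(), Rm[:,2])
    qs=qn
E
```

```text
[ 0.305  0.537 -0.478  2.304  1.776  0.879 -1.017]
ay 127.51771998509611 [[ 0.793  0.429  0.432]
 [ 0.609 -0.562 -0.56 ]
 [ 0.003  0.707 -0.707]]
place [0.585 0.162 0.039] [[-0.032  0.707 -0.707]
 [ 0.999  0.022 -0.022]
 [ 0.    -0.707 -0.707]] (array([-0.305,  1.028,  0.049,  1.227, -0.205,  1.661,  1.404]), np.float64(1.9975536371196526e-05), np.float64(2.5053468877652232e-05))
[ 82.667  -0.174 -59.911]
 CALL 0
1 0.001 0.118 -0.118 0 0 0; 1 0 0.118 -0.118 0 0 0; 1 0.001 0.118 -0.118 0 0 0; 1 0 0.117 -0.117 0 0 0; 1 0.001 0.118 -0.118 0 0 0
---
 CALL 0
1 0.099 -0.074 -0.077 0.984 -0.002 -0.713; 1 0.103 -0.074 -0.072 0.984 -0.002 -0.713; 1 0.107 -0.073 -0.066 0.984 -0.002 -0.713; 1 0.11 -0.073 -0.062 0.984 -0.002 -0.713; 1 0.114 -0.07 -0.057 0.984 -0.002 -0.713; 1 0.117 -0.069 -0.052 0.984 -0.002 -0.713; 1 0.121 -0.067 -0.047 0.984 -0.002 -0.713; 1 0.123 -0.063 -0.043 0.984 -0.002 -0.713; 1 0.127 -0.06 -0.039 0.984 -0.002 -0.713; 1 0.13 -0.056 -0.035 0.984 -0.002 -0.713; 1 0.133 -0.052 -0.031 0.984 -0.002 -0.713; 1 0.135 -0.047 -0.027 0.984 -0.002 -0.713
 CALL 1
1 0.137 -0.043 -0.025
[... 788 characters left out ...]
 0.442 -0.77   1.873  0.642  1.066  0.414] 0.05294902009663488 [ 0.044 -0.244 -0.969]
0.0 0.0 [ 0.433  0.526 -0.809  1.76   0.552  1.21   0.545] 0.04842319466786216 [-0.084 -0.178 -0.98 ]
0.0 0.0 [ 0.394  0.618 -0.834  1.644  0.484  1.356  0.645] 0.048639843017331374 [-0.216 -0.121 -0.969]
0.0 0.0 [ 0.342  0.716 -0.851  1.525  0.428  1.501  0.726] 0.04808729038371218 [-0.348 -0.077 -0.934]
0.0 0.0 [ 0.281  0.816 -0.864  1.402  0.377  1.644  0.794] 0.047432716841895095 [-0.477 -0.044 -0.878]
0.0 0.0 [ 0.214  0.917 -0.874  1.275  0.33   1.785  0.853] 0.04701822645358589 [-0.598 -0.026 -0.801]
0.0 0.0 [ 0.129  1.009 -0.854  1.144  0.264  1.92   0.919] 0.043599635574969264 [-0.707 -0.022 -0.707]
```

```bash
python3 - <<'E'
from kin import *
np.set_printoptions(precision=3,suppress=True)
P,Rr,lc,ay=pickle.load(open('grasp.pkl','rb')); q=np.array(bot.get_obs()['q'])
P2,R2=place(P,Rr,ay,lc,182,PAD)
A=P+[0,0,.12]; B=P2+[0,0,.12]; rv=R.from_matrix(Rr.T@R2).as_rotvec()
plan(A,Rr,B,R2,1,mm=20)
qs=q
for k in range(0,31):
    m=k/30; Rm=Rr@R.from_rotvec(rv*m).as_matrix(); X=A+(B-A)*m; qs,e,w=ik(qs,X,Rm)
    c=X+Rm@(Rr.T@(lc-P)); 
    L=Rm@Rr.T@np.stack([hd(ay),hd(ay+90),[0,0,1]],1); low=c[2]-abs(L[2])@[.038,.02,.02]
    if k%3==0: print(round(e,2),qs,c,'low',low)
E
```

```text
CALL 0
1 0.099 -0.088 -0.063 0.984 -0.002 -0.713; 1 0.104 -0.087 -0.057 0.984 -0.002 -0.713; 1 0.108 -0.085 -0.051 0.984 -0.002 -0.713; 1 0.112 -0.083 -0.045 0.984 -0.002 -0.713; 1 0.116 -0.081 -0.039 0.984 -0.002 -0.713; 1 0.12 -0.077 -0.034 0.984 -0.002 -0.713; 1 0.123 -0.073 -0.029 0.984 -0.002 -0.713; 1 0.128 -0.069 -0.025 0.984 -0.002 -0.713; 1 0.13 -0.063 -0.019 0.984 -0.002 -0.713; 1 0.134 -0.059 -0.016 0.984 -0.002 -0.713; 1 0.136 -0.053 -0.011 0.984 -0.002 -0.713; 1 0.139 -0.046 -0.008 0.984 -0.002 -0.713
 CALL 1
1 0.141 -0.04 -0.006 0.984 -0.002 -0.713; 1 0.143 -0.033 -0.003 0.984 -0.002 -0.713; 1 0.144 -0.026 0 0.984 -0.002 -0.713; 1 0.146 -0.019 0.001 0.984 -0.002 -0.713; 1 0.146 -0.012 0.001 0.984 -0.002 -0.713; 1 0.146 -0.004 0.003 0.984 -0.002 -0.713; 1 0.147 0.003 0.002 0.984 -0.002 -0.713; 1 0.146 0.011 0.002 0.984 -0.002 -0.713; 1 0.146 0.018 0.001 0.984 -0.002 -0.713
0.0 [ 0.367  0.273 -0.526  2.247  1.429  0.793 -0.614] [ 0.545 -0.198  0.214] low 0.19399999999999998
0.0 [ 0.394  0.273 -0.58   2.167  1.159  0.779 -0.275] [ 0.55  -0.163  0.211] low 0.183850750935594
[... 199 characters left out ...]
1501
0.0 [ 0.449  0.44  -0.763  1.873  0.638  1.064  0.416] [ 0.566 -0.056  0.198] low 0.15678499793070408
0.0 [ 0.426  0.529 -0.8    1.765  0.554  1.2    0.542] [ 0.571 -0.02   0.194] low 0.1493803458228832
0.0 [ 0.387  0.627 -0.824  1.653  0.489  1.338  0.641] [0.576 0.016 0.189] low 0.1429666488123578
0.0 [ 0.336  0.729 -0.84   1.537  0.435  1.476  0.723] [0.581 0.052 0.183] low 0.13760813559552498
0.0 [ 0.277  0.833 -0.852  1.417  0.387  1.613  0.794] [0.587 0.089 0.178] low 0.13333562020456016
0.0 [ 0.211  0.94  -0.861  1.291  0.342  1.75   0.856] [0.591 0.125 0.172] low 0.1301455262148158
0.0 [ 0.138  1.047 -0.871  1.159  0.298  1.888  0.912] [0.596 0.162 0.166] low 0.12799999999999997
```

Request:
apply_moves(
  moves="1 0 0.05 -0.05 0 0 0; 1 0 0.1 -0.1 0 0 0; 1 0 0.14 -0.14 0 0 0; 1 0 0.14 -0.14 0 0 0; 1 0 0.14 -0.14 0 0 0; 1 0 0.14 -0.14 0 0 0",
)

```text
t: 7.55
eef_pos: [0.5491, -0.2038, 0.2046]
tool_rot: [0.362, 0.875, 0.297, 0.124]
contact_force: [0.5, -0.7, -1.8]
gripper_width: 0.462
```

Request:
apply_moves(
  moves="1 0.1 -0.09 -0.06 0.984 0 -0.713; 1 0.1 -0.09 -0.06 0.984 0 -0.713; 1 0.11 -0.085 -0.05 0.984 0 -0.713; 1 0.11 -0.08 -0.045 0.984 0 -0.713; 1 0.12 -0.08 -0.04 0.984 0 -0.713; 1 0.12 -0.08 -0.035 0.984 0 -0.713; 1 0.12 -0.07 -0.03 0.984 0 -0.713; 1 0.13 -0.07 -0.025 0.984 0 -0.713; 1 0.13 -0.06 -0.02 0.984 0 -0.713; 1 0.13 -0.06 -0.015 0.984 0 -0.713; 1 0.14 -0.05 -0.01 0.984 0 -0.713; 1 0.14 -0.05 -0.01 0.984 0 -0.713",
)

```text
t: 8.55
eef_pos: [0.5695, 0.0054, 0.179]
tool_rot: [0.005, 0.822, 0.559, -0.112]
contact_force: [0.2, 0.3, -0.9]
gripper_width: 0.465
```

```bash
python3 - <<'E'
from kin import *
np.set_printoptions(precision=3,suppress=True)
g,Rr,lc,ay=pickle.load(open('grasp.pkl','rb'))
P2,R2=place(g,Rr,ay,lc,182,PAD); P,Rc=cur(); print(P,bot.get_obs()['q'],np.degrees(R.from_matrix(Rc.T@R2).as_rotvec()))
plan(P,Rc,P2+[0,0,.12],R2,1,mm=20)
E
```

```text
[0.57  0.005 0.179] [ 0.364  0.577 -0.759  1.687  0.469  1.283  0.648] [ 35.311  -0.188 -25.502]
 CALL 0
1 0.141 -0.039 -0.004 0.981 -0.005 -0.708; 1 0.143 -0.032 -0.001 0.981 -0.005 -0.708; 1 0.145 -0.026 0 0.981 -0.005 -0.708; 1 0.145 -0.018 0.002 0.981 -0.005 -0.708; 1 0.146 -0.01 0.003 0.981 -0.005 -0.708; 1 0.147 -0.003 0.003 0.981 -0.005 -0.708; 1 0.146 0.004 0.004 0.981 -0.005 -0.708; 1 0.146 0.012 0.002 0.981 -0.005 -0.708; 1 0.146 0.019 0.002 0.981 -0.005 -0.708
```

Request:
apply_moves(
  moves="1 0.14 -0.04 0 0.98 0 -0.71; 1 0.14 -0.03 0 0.98 0 -0.71; 1 0.145 -0.03 0 0.98 0 -0.71; 1 0.145 -0.02 0 0.98 0 -0.71; 1 0.145 -0.01 0 0.98 0 -0.71; 1 0.145 0 0 0.98 0 -0.71; 1 0.145 0 0 0.98 0 -0.71; 1 0.145 0.01 0 0.98 0 -0.71; 1 0.145 0.02 0 0.98 0 -0.71; 1 0 0 0 0 0 0; 1 0 0 0 0 0 0; 1 0 0 0 0 0 0",
)

```text
t: 9.55
eef_pos: [0.5851, 0.1598, 0.1601]
tool_rot: [-0.265, 0.644, 0.663, -0.273]
contact_force: [0.2, 0.6, -0.9]
gripper_width: 0.465
```

```bash
python3 - <<'E'
from kin import *
np.set_printoptions(precision=3,suppress=True)
g,Rr,lc,ay=pickle.load(open('grasp.pkl','rb'))
P2,R2=place(g,Rr,ay,lc,182,PAD); o=bot.get_obs(); P,Rc=cur(); print(P,P2,o['q'],np.degrees(R.from_matrix(Rc.T@R2).as_rotvec()),o['contact_force'],o['gripper_width'])
C=P+Rc@(Rr.T@(lc-g)); L=Rc@Rr.T@np.stack([hd(ay),hd(ay+90),[0,0,1]],1); print('light c',C,'x axis',L[:,0])
ps=cam('side');pt=cam('top')
for p,n in ((ps,'side'),(pt,'top')):
    for s in (-.038,.038):
        print(n,s,[proj(p,C+L@[s,a,b]).round(1).tolist() for a,b in ((.02,.02),(.02,-.02),(-.02,-.02),(-.02,.02))])
save(ps,'pics/s4.png',[130,170,290,310],5); save(pt,'pics/t4.png',[130,120,270,220],5)
E
```

```text
[0.585 0.16  0.16 ] [0.585 0.162 0.039] [ 0.12   1.022 -0.813  1.165  0.264  1.872  0.943] [ 0.307 -0.113 -0.102] [ 0.19   0.559 -0.924] 0.4649480971975728
light c [0.596 0.16  0.167] x axis [-0.005 -0.     1.   ]
side -0.038 [[192.1, 223.3], [212.0, 230.0], [199.0, 244.3], [178.5, 237.0]]
side 0.038 [[187.9, 186.8], [209.0, 193.1], [195.0, 206.6], [173.2, 199.7]]
top -0.038 [[191.4, 158.6], [191.2, 174.6], [174.8, 174.8], [175.1, 158.8]]
top 0.038 [[186.8, 151.1], [186.6, 168.3], [168.8, 168.5], [169.2, 151.3]]
```

View pics/s4.png

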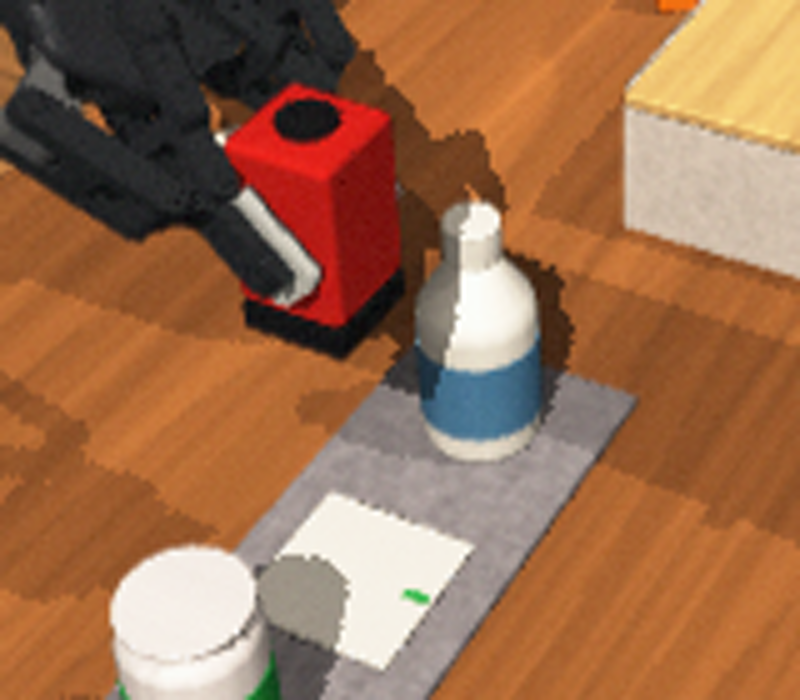

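View pics/t4.png

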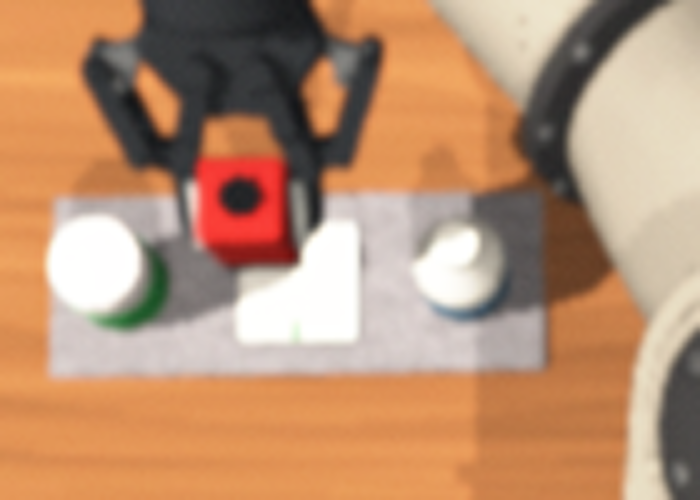

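```bash
python3 - <<'E'
from kin import *
np.set_printoptions(precision=3,suppress=True)
g,Rr,lc,ay=pickle.load(open('grasp.pkl','rb'))
P2,R2=place(g,Rr,ay,lc,182,PAD); q=np.array(bot.get_obs()['q'])
for X in (P2+[0,0,.12],P2+[0,0,.06],P2):
    q,e,w=ik(q,X,R2); A,B,C,E=frames(q); a=PAR
    sh=A@[a[0],a[2],a[1]]; el=sh+B@[0,a[3],a[4]]; wr=el+C@[0,a[5],a[6]]
    print(q,'elbow',el,'wrist',wr,'tcp',wr+E[:,2]*a[7])
E
```

```text
[ 0.116  1.027 -0.813  1.161  0.263  1.876  0.943] elbow [ 0.466 -0.107  0.548] wrist [0.816 0.169 0.39 ] tcp [0.585 0.162 0.159]
[ 0.111  1.089 -0.794  1.18   0.299  1.805  0.955] elbow [ 0.482 -0.107  0.518] wrist [0.816 0.169 0.33 ] tcp [0.585 0.162 0.099]
[ 0.103  1.156 -0.773  1.184  0.334  1.74   0.968] elbow [ 0.496 -0.105  0.485] wrist [0.816 0.169 0.27 ] tcp [0.585 0.162 0.039]
```

Request:
apply_moves(
  moves="1 0.008 0.06 0.06 0 0 0; 1 0.008 0.11 0.11 0 0 0; 1 0 0.13 0.13 0 0 0; 1 0 0.13 0.13 0 0 0; 1 0 0.11 0.11 0 0 0; 1 0 0.07 0.07 0 0 0; 1 0 0.04 0.04 0 0 0; 1 0 0 0 0 0 0; 1 0 0 0 0 0 0; 1 0 0 0 0 0 0",
)

```text
t: 10.48
eef_pos: [0.5859, 0.1628, 0.0506]
tool_rot: [-0.265, 0.644, 0.664, -0.272]
contact_force: [0.9, -0.1, -1.3]
gripper_width: 0.461
```

```bash
python3 - <<'E'
from kin import *
np.set_printoptions(precision=3,suppress=True)
g,Rr,lc,ay=pickle.load(open('grasp.pkl','rb'))
o=bot.get_obs(); P,Rc=cur()
C=P+Rc@(Rr.T@(lc-g)); L=Rc@Rr.T@np.stack([hd(ay),hd(ay+90),[0,0,1]],1); print(P,'light c',C,'x axis',L[:,0],o['contact_force'])
ps=cam('side');pt=cam('top')
for s in (-.038,.038): print([proj(ps,C+L@[s,a,b]).round(1).tolist() for a,b in ((.02,.02),(.02,-.02),(-.02,-.02),(-.02,.02))])
save(ps,'pics/s5.png',[130,210,270,340],5); save(pt,'pics/t5.png',[130,120,270,220],5)
E
```

```text
[0.586 0.163 0.051] light c [0.597 0.163 0.058] x axis [-0.005 -0.002  1.   ] [ 0.895 -0.124 -1.347]
[[196.3, 269.4], [214.6, 276.4], [202.9, 291.4], [184.0, 283.9]]
[[192.8, 238.9], [212.1, 245.7], [199.5, 260.3], [179.5, 252.9]]
```

View pics/s5.png

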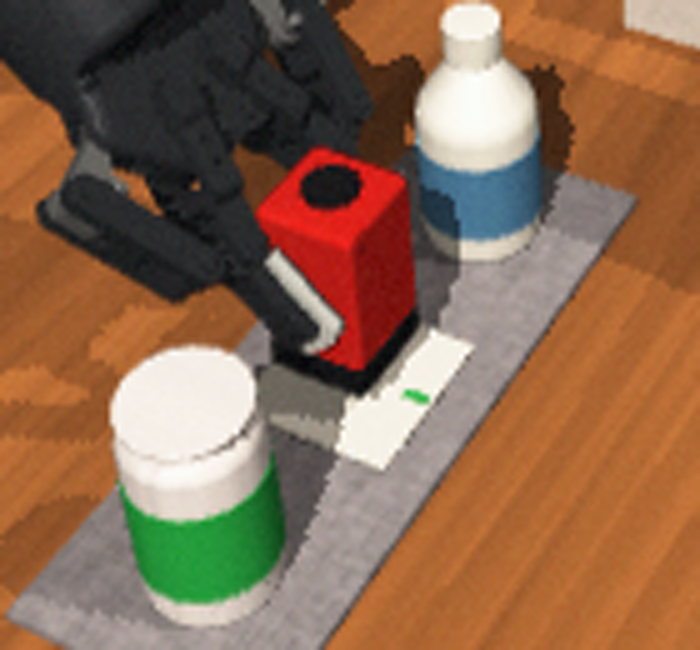

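View pics/t5.png

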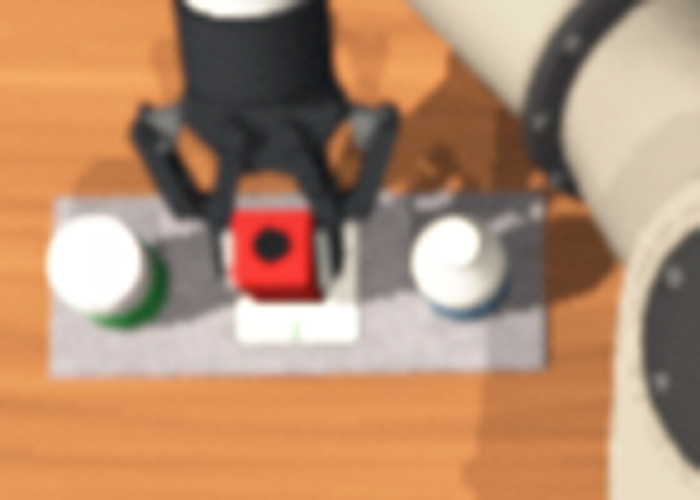

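Request:
apply_moves(
  moves="1 0 0 0.04 0 0 0; 1 0 0.02 0.038 0 0 0; 1 0 0.02 0.02 0 0 0; 1 0 0 0 0 0 0; 1 0 0 0 0 0 0; 1 0 0 0 0 0 0",
)

```text
t: 11.08
eef_pos: [0.5805, 0.1622, 0.0378]
tool_rot: [-0.266, 0.644, 0.664, -0.273]
contact_force: [-0.1, 1.0, -0.8]
gripper_width: 0.459
```

Request:
apply_moves(
  moves="1 0 0.012 0.012 0 0 0; 1 0 0 0 0 0 0; 1 0 0 0 0 0 0",
)

```text
t: 11.33
eef_pos: [0.5807, 0.1624, 0.036]
tool_rot: [-0.265, 0.644, 0.664, -0.273]
contact_force: [1.3, 0.3, 1.1]
gripper_width: 0.468
```

Request:
apply_moves(
  moves="1 0 0.012 0.012 0 0 0; 1 0 0 0 0 0 0; 1 0 0 0 0 0 0",
)

```text
t: 11.58
eef_pos: [0.5808, 0.1624, 0.0359]
tool_rot: [-0.266, 0.644, 0.664, -0.273]
contact_force: [1.6, -0.8, 10.1]
gripper_width: 0.464
```

```bash
python3 - <<'E'
from kin import *
ps=cam('side');pt=cam('top')
save(ps,'pics/s6.png',[130,210,270,340],5); save(pt,'pics/t6.png',[130,120,270,220],5)
print(bot.get_obs()['contact_force'])
E
```

```text
[ 2.14287226 -0.86242511  9.09072907]
```

View pics/s6.png

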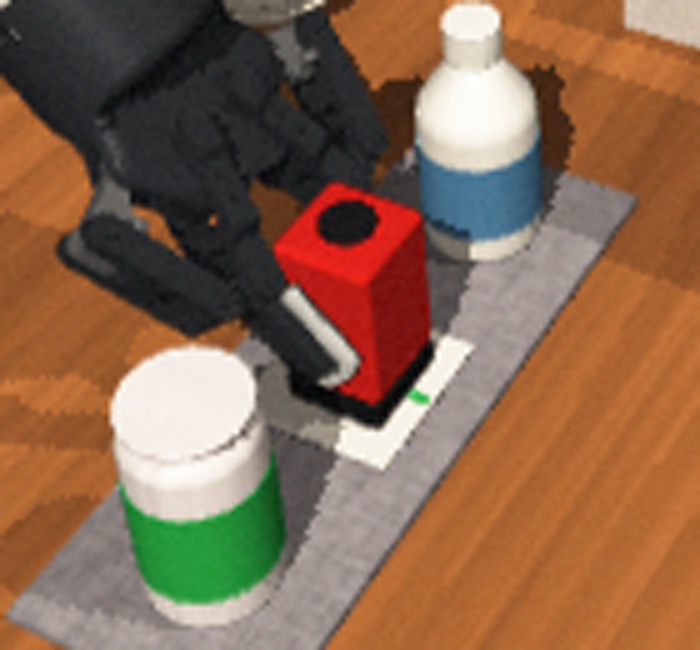

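View pics/t6.png

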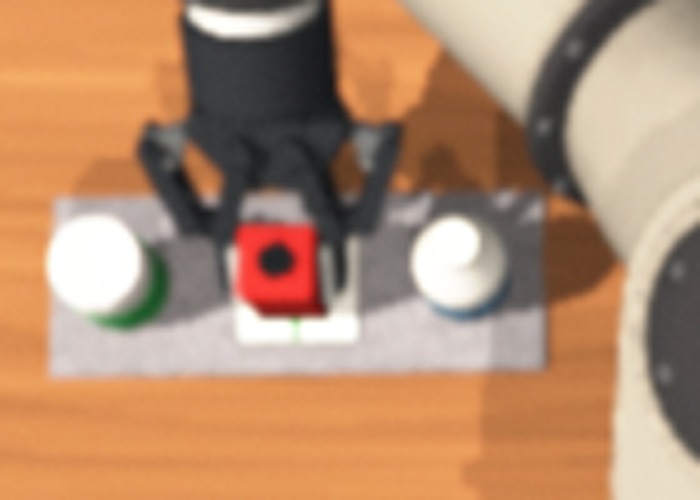

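Request:
apply_moves(
  moves="1 0 -0.008 -0.008 0 0 0; 1 0 0 0 0 0 0; 0 0 0 0 0 0 0; -0.2 0 0 0 0 0 0; -0.4 0 0 0 0 0 0; -0.4 0 0 0 0 0 0; -0.4 0 0 0 0 0 0; -0.4 0 0 0 0 0 0",
)

```text
t: 12.35
eef_pos: [0.5804, 0.1622, 0.0349]
tool_rot: [-0.266, 0.644, 0.664, -0.273]
contact_force: [0.3, 0.5, 0.1]
gripper_width: 0.699
```

Request:
apply_moves(
  moves="-0.4 0 0 -0.05 0 0 0; -0.4 0 0 -0.1 0 0 0; -0.4 0 0 -0.15 0 0 0; -0.4 0 0 -0.2 0 0 0; -0.4 0 0 -0.2 0 0 0; -0.4 0 0 -0.2 0 0 0; -0.4 0 -0.15 -0.15 0 0 0; -0.4 0 -0.15 -0.15 0 0 0",
)

```text
t: 13.02
eef_pos: [0.649, 0.1641, 0.1349]
tool_rot: [-0.267, 0.642, 0.663, -0.278]
contact_force: [-0.9, 0.0, -2.4]
gripper_width: 0.702
```

```bash
python3 - <<'E'
from kin import *
np.set_printoptions(precision=3,suppress=True)
ps=cam('side');pt=cam('top')
save(ps,'pics/s7.png',s=1.5); save(pt,'pics/t7.png',[130,100,400,290],2.9)
o=bot.get_obs(); print(o['q'],o['eef_pos'],o['contact_force'],o['gripper_width'],Rq(o['tool_rot']))
E
```

```text
[-0.187  1.041 -0.176  0.954 -0.056  1.915  1.263] [0.65  0.162 0.136] [-0.411 -0.553  0.553] 0.6971039044814289 [[-0.034  0.706 -0.708]
 [ 0.999  0.014 -0.034]
 [-0.014 -0.708 -0.706]]
```

View pics/s7.png

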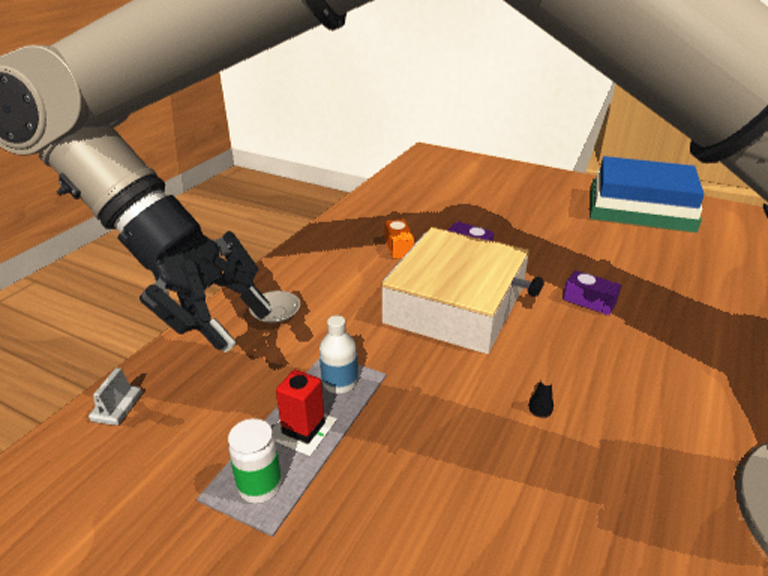

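View pics/t7.png

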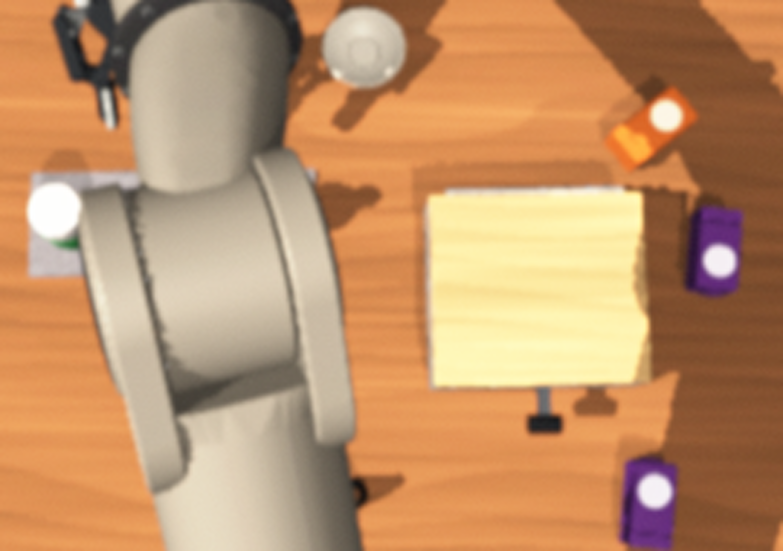

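```bash
python3 - <<'E'
from kin import *
np.set_printoptions(precision=4,suppress=True)
ps=cam('side');pt=cam('top')
gs=nets.spot_point(ps,'lid_grip')[0]; gt=nets.spot_point(pt,'lid_grip')[0]; print(gs,gt)
print(tri([(ps,*gs['location']),(pt,*gt['location'])]),atz(pt,*gt['location'],.07),atz(ps,*gs['location'],.07),'manual',atz(pt,130+544/2.9-.3,100+424/2.9-.3,.07))
P,Rc=cur(); R1=pose([0,0,-1],hd(91.3)); G=np.array([.409,-.180,.07])
M=np.array([.60,.10,.30]); q=np.array(bot.get_obs()['q'])
T=G+[0,0,.12]
print(np.degrees(R.from_matrix(Rc.T@R1).as_rotvec())); Pm,Rm=plan(P,Rc,M,R1,-0.4,mm=25)
print('--'); plan(M,R1,T,R1,-0.4,mm=30)
for X in (M,T,G+[0,0,-.02]): q,e,w=ik(q,X,R1); print(q,e)
# lid open 60
H=np.array([.614,-.175,.066]); bx=hd(1.3)
for th in (20,40,60):
    t=np.radians(th); g=H+bx*(-.205*np.cos(t)-.004*np.sin(t)*-1*-1)+np.array([0,0,.205*np.sin(t)+.004*np.cos(t)]); q,e,w=ik(q,g-[0,0,.02],R1); print(th,g,q,e)
E
```

```text
{'location': [359.5, 191.1], 'score': 0.89} {'location': [319.6, 246.4], 'score': 0.75}
[ 0.4085 -0.1849  0.0671] [ 0.4102 -0.184   0.07  ] [ 0.406  -0.1808  0.07  ] manual [ 0.4113 -0.1782  0.07  ]
[-45.6564   0.495    0.6941]
 CALL 0
-0.4 -0.044 -0.107 -0.057 -0.951 0.01 0.014; -0.4 -0.044 -0.103 -0.064 -0.951 0.01 0.014; -0.4 -0.044 -0.099 -0.071 -0.951 0.01 0.014; -0.4 -0.044 -0.093 -0.078 -0.951 0.01 0.014; -0.4 -0.045 -0.088 -0.083 -0.951 0.01 0.014; -0.4 -0.044 -0.083 -0.089 -0.951 0.01 0.014; -0.4 -0.044 -0.076 -0.095 -0.951 0.01 0.014; -0.4 -0.045 -0.07 -0.099 -0.951 0.01 0.014; -0.4 -0.044 -0.063 -0.104 -0.951 0.01 0.014; -0.4 -0.044 -0.056 -0.107 -0.951 0.01 0.014; -0.4 -0.044 -0.048 -0.112 -0.951 0.01 0.014; -0.4 -0.044 -0.042 -0.114 -0.951 0.01 0.014
--
 CALL 0
-0.4 -0.191 -0.137 0.076 0 0 0; -0.4 -0.192 -0.137 0.077 0 0 0; -0.4 -0.191 -0.137 0.076 0 0 0; -0.4 -0.192 -0.137 0.077 0 0 0; -0.4 -0.191 -0.137 0.076 0 0 0; -0.4 -0.191 -0.137 0.076 0 0 0; -0.4 -0.192 -0.137 0.077 0 0 0; -0.4 -0.191 -0.137 0.076 0 0 0; -0.4 -0.191 -0.137 0.076 0 0 0; -0.4 -0.192 -0.137 0.077 0 0 0; -0.4 -0.191 -0.137 0.076 0 0 0; -0.4 -0.192 -0.137 0.077 0 0 0
[-0.0959  0.3237 -0.2215  1.6269  0.075   1.1994  1.26  ] 0.0037844747199621467
[ 0.307   0.1534 -0.0355  2.1199  0.0071  0.8684  1.8608] 0.00273293718847341
[ 0.3038  0.3945 -0.0344  2.2263  0.0265  0.5212  1.8425] 0.0014325085183981992
20 [ 0.42   -0.1794  0.1399] [ 0.2986  0.2776 -0.0367  2.1626  0.0156  0.7017  1.8449] 0.000696231583017673
40 [ 0.4544 -0.1786  0.2008] [ 0.28    0.2333 -0.0385  2.0422  0.0117  0.8663  1.8285] 0.0006216498867581287
60 [ 0.5081 -0.1774  0.2455] [ 0.253   0.2603 -0.0394  1.8875  0.0121  0.9939  1.8018] 0.0006197354098398858
```

Request:
apply_moves(
  moves="-0.4 -0.03 -0.11 -0.06 -0.95 0.01 0.01; -0.4 -0.04 -0.1 -0.06 -0.95 0.01 0.01; -0.4 -0.04 -0.1 -0.07 -0.95 0.01 0.01; -0.4 -0.04 -0.09 -0.08 -0.95 0.01 0.01; -0.4 -0.05 -0.09 -0.08 -0.95 0.01 0.01; -0.4 -0.05 -0.08 -0.09 -0.95 0.01 0.01; -0.4 -0.05 -0.08 -0.1 -0.95 0.01 0.01; -0.4 -0.05 -0.07 -0.1 -0.95 0.01 0.01; -0.4 -0.05 -0.06 -0.1 -0.95 0.01 0.01; -0.4 -0.04 -0.06 -0.11 -0.95 0.01 0.01; -0.4 -0.04 -0.05 -0.11 -0.95 0.01 0.01; -0.4 -0.04 -0.04 -0.11 -0.95 0.01 0.01",
)

```text
t: 14.32
eef_pos: [0.5993, 0.1019, 0.3005]
tool_rot: [0.002, 0.697, 0.717, 0.001]
contact_force: [0.7, 0.2, 1.6]
gripper_width: 0.699
```

Request:
apply_moves(
  moves="-0.4 -0.19 -0.13 0.03 0 0 0; -0.4 -0.19 -0.14 0.05 0 0 0; -0.4 -0.19 -0.14 0.07 0 0 0; -0.4 -0.19 -0.14 0.07 0 0 0; -0.4 -0.19 -0.14 0.08 0 0 0; -0.4 -0.19 -0.14 0.08 0 0 0; -0.4 -0.19 -0.14 0.08 0 0 0; -0.4 -0.19 -0.14 0.08 0 0 0; -0.4 -0.19 -0.14 0.08 0 0 0; -0.4 -0.19 -0.14 0.08 0 0 0; -0.4 -0.19 -0.13 0.08 0 0 0; -0.4 -0.19 -0.13 0.08 0 0 0",
)

```text
t: 15.32
eef_pos: [0.4081, -0.1775, 0.1964]
tool_rot: [0.0, 0.697, 0.717, -0.001]
contact_force: [1.2, 0.3, -0.5]
gripper_width: 0.699
```

Request:
apply_moves(
  moves="-0.4 0 0 0 0 0 0; -0.4 0 0 0 0 0 0; -0.4 0 0 0 0 0 0",
)

```text
t: 15.57
eef_pos: [0.4096, -0.1768, 0.1973]
tool_rot: [0.001, 0.697, 0.717, -0.0]
contact_force: [0.9, -1.1, -0.3]
gripper_width: 0.7
```

```bash
python3 - <<'E'
from kin import *
np.set_printoptions(precision=4,suppress=True)
P,Rc=cur(); print(P,Rc)
p=cam('wrist'); save(p,'pics/w8.png',s=1.5)
g=nets.spot_point(p,'lid_grip'); print(g)
if g: print(atz(p,*g[0]['location'],.07))
print('pred',proj(p,[.409,-.18,.07])*1.5, 'fingers axis', [ (proj(p,P-Rc[:,2]*d)*1.5) for d in (.0,-.05)])
for s in (-.015,.015): print(proj(p,np.array([.409,-.18,.07])+hd(91.3)*s)*1.5)
E
```

```text
[ 0.4096 -0.1768  0.1973] [[-0.0272  0.9996  0.0008]
 [ 0.9996  0.0272 -0.0012]
 [-0.0013  0.0008 -1.    ]]
[{'location': [253.1, 182.8], 'score': 0.89}, {'location': [252.1, 255.4], 'score': 0.29}]
[ 0.4106 -0.1787  0.07  ]
pred [377.6778 271.7429] fingers axis [array([383.0128, 363.6203]), array([382.6694, 315.2304])]
[354.6798 271.652 ]
[400.6749 271.8337]
```

View pics/w8.png

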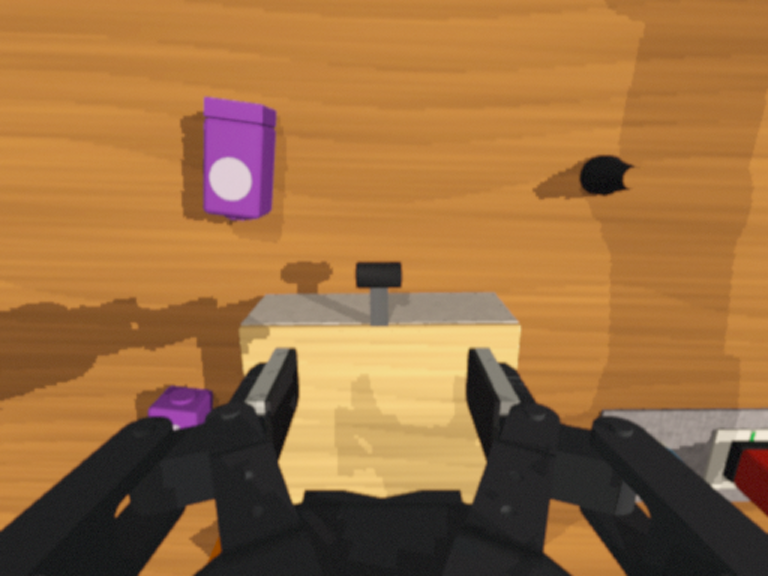

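Request:
apply_moves(
  moves="-0.4 -0.01 0 0.1 0 0 0; -0.4 -0.007 0 0.2 0 0 0; -0.4 0 0 0.25 0 0 0; -0.4 0 0 0.25 0 0 0; -0.4 0 0 0.2 0 0 0; -0.4 0 0 0.13 0 0 0; -0.4 0 0 0.07 0 0 0; -0.4 0 0 0.03 0 0 0; -0.4 0 0 0 0 0 0; -0.4 0 0 0 0 0 0; -0.4 0 0 0 0 0 0",
)

```text
t: 16.58
eef_pos: [0.4105, -0.1807, 0.0512]
tool_rot: [0.002, 0.698, 0.716, 0.001]
contact_force: [-0.5, -0.0, 0.8]
gripper_width: 0.697
```

```bash
python3 - <<'E'
from kin import *
np.set_printoptions(precision=4,suppress=True)
P,Rc=cur(); print(P,bot.get_obs()['contact_force'])
p=cam('wrist'); save(p,'pics/w9.png',s=1.5)
ps=cam('side'); save(ps,'pics/s9.png',[260,100,430,230],4.5)
E
```

```text
[ 0.4105 -0.1807  0.0512] [-0.5465 -0.0372  0.782 ]
```

View pics/w9.png

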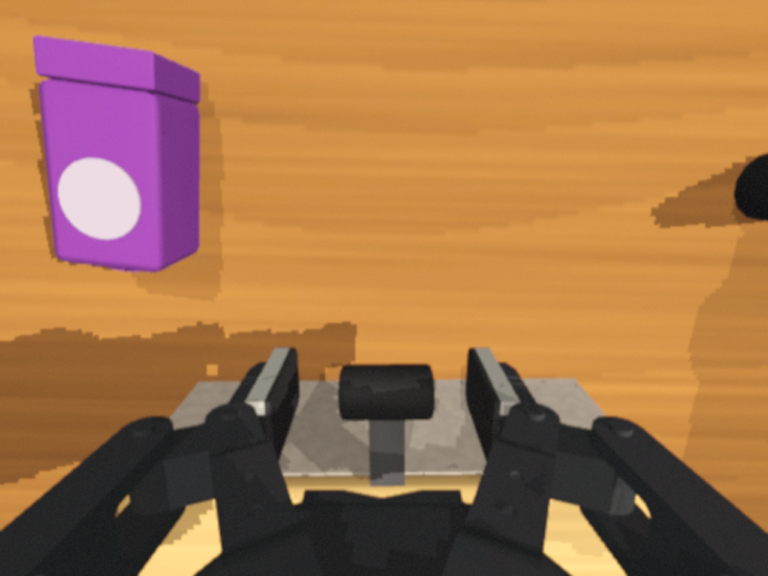

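View pics/s9.png

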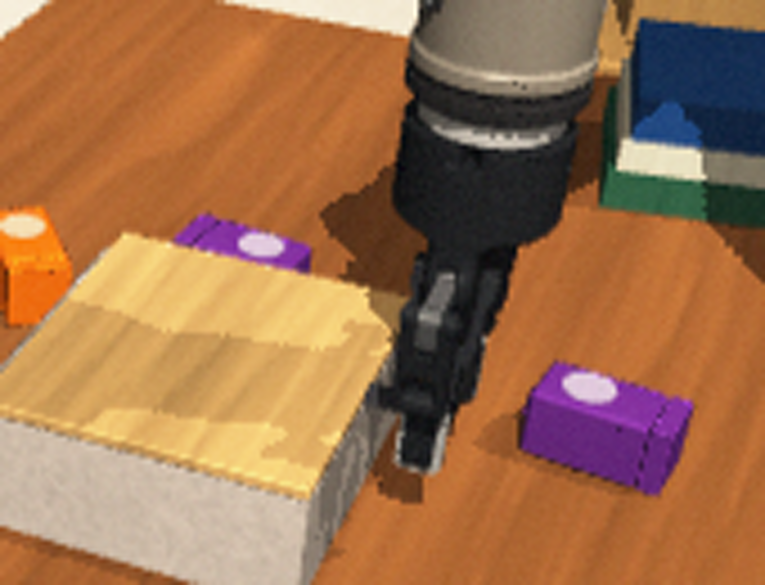

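Request:
apply_moves(
  moves="0.2 0.005 0 0.015 0 0 0; 1 0 0 0 0 0 0; 1 0 0 0 0 0 0; 1 0 0 0 0 0 0; 1 0 0 0 0 0 0; 1 0 0 0 0 0 0; 1 0 0 0 0 0 0",
  force=50,
)

```text
t: 17.27
eef_pos: [0.4095, -0.1795, 0.0484]
tool_rot: [0.001, 0.698, 0.716, 0.0]
contact_force: [1.2, 5.1, 1.1]
gripper_width: 0.339
```

```bash
python3 - <<'E'
from kin import *
np.set_printoptions(precision=4,suppress=True)
P,Rc=cur(); o=bot.get_obs(); print(P,o['contact_force'],o['gripper_width']*85)
pickle.dump((P,Rc),open('lid.pkl','wb'))
# arc path for lid: rel. hinge assumed grip at (P.x,P.y,.07)
bx=hd(1.3); r=np.hypot(.205,.004); a0=np.arctan2(.004,.205)
def g(t): return bx*(.205-r*np.cos(t+a0))+np.array([0,0,r*np.sin(t+a0)-.004])
Pc=P.copy(); out=[]
for th in list(np.linspace(0,62,24))[1:]:
    X=P+g(np.radians(th)); t=np.round(Rc.T@(X-Pc)/.12,3); Pc=Pc+Rc@t*.12; out.append((round(th),t.tolist()))
for x in out: print(*x)
print(P+g(np.radians(60)))
E
```

```text
[ 0.4095 -0.1795  0.0484] [1.2394 5.085  1.085 ] 28.773507683160986
3 [-0.0, 0.004, -0.08]
5 [-0.0, 0.007, -0.08]
8 [-0.0, 0.011, -0.08]
11 [-0.001, 0.015, -0.079]
13 [0.0, 0.018, -0.078]
16 [0.0, 0.023, -0.077]
19 [0.0, 0.026, -0.077]
22 [-0.0, 0.029, -0.074]
24 [-0.0, 0.033, -0.074]
27 [-0.001, 0.036, -0.071]
30 [0.0, 0.04, -0.07]
32 [0.0, 0.042, -0.068]
35 [-0.0, 0.046, -0.066]
38 [-0.0, 0.05, -0.064]
40 [-0.0, 0.052, -0.061]
43 [-0.001, 0.054, -0.059]
46 [0.0, 0.058, -0.056]
49 [-0.0, 0.06, -0.054]
51 [-0.0, 0.062, -0.05]
54 [-0.0, 0.065, -0.048]
57 [-0.001, 0.067, -0.044]
59 [0.0, 0.069, -0.041]
62 [-0.0, 0.071, -0.038]
[ 0.5155 -0.1771  0.2239]
```

Request:
apply_moves(
  moves="1 0.006 0.002 -0.03 0 0 0; 1 0 0.004 -0.06 0 0 0; 1 0 0.005 -0.07 0 0 0; 1 0 0.011 -0.08 0 0 0; 1 0 0.015 -0.079 0 0 0; 1 0 0.018 -0.078 0 0 0; 1 0 0.023 -0.077 0 0 0; 1 0 0 0 0 0 0",
)

```text
t: 17.93
eef_pos: [0.4189, -0.179, 0.1069]
tool_rot: [0.002, 0.698, 0.716, -0.0]
contact_force: [-0.8, -0.7, -3.2]
gripper_width: 0.339
```

```bash
python3 - <<'E'
from kin import *
P,Rc=cur(); o=bot.get_obs(); print(P,o['contact_force'],o['torque'],o['gripper_width']*85)
ps=cam('side'); save(ps,'pics/s10.png',[220,80,420,240],3.5)
E
```

```text
[ 0.4188533  -0.17903654  0.10694453] [-0.82224332 -0.73420725 -3.24224856] [-0.02490853  0.58024017  0.15958212] 28.836750736176317
```

View pics/s10.png

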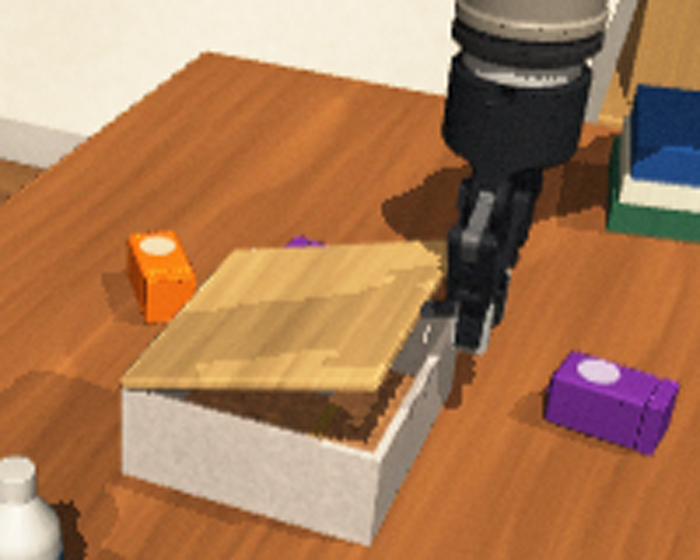

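Request:
apply_moves(
  moves="1 0 0.026 -0.077 0 0 0; 1 0 0.029 -0.074 0 0 0; 1 0 0.033 -0.074 0 0 0; 1 0 0.036 -0.071 0 0 0; 1 0 0.04 -0.07 0 0 0; 1 0 0.042 -0.068 0 0 0; 1 0 0.046 -0.066 0 0 0; 1 0 0.05 -0.064 0 0 0; 1 0 0 0 0 0 0",
)

```text
t: 18.73
eef_pos: [0.4558, -0.1777, 0.1746]
tool_rot: [0.001, 0.698, 0.716, 0.0]
contact_force: [-4.7, 0.1, -0.7]
gripper_width: 0.343
```

Request:
apply_moves(
  moves="1 0 0.052 -0.061 0 0 0; 1 0 0.054 -0.059 0 0 0; 1 0 0.058 -0.056 0 0 0; 1 0 0.06 -0.054 0 0 0; 1 0 0.062 -0.05 0 0 0; 1 0 0.065 -0.048 0 0 0; 1 0 0.067 -0.044 0 0 0; 1 0 0.03 -0.018 0 0 0; 1 0 0 0 0 0 0; 1 0 0 0 0 0 0; 1 0 0 0 0 0 0",
)

```text
t: 19.65
eef_pos: [0.5092, -0.1758, 0.2205]
tool_rot: [0.001, 0.698, 0.716, 0.0]
contact_force: [-5.3, 4.2, 1.4]
gripper_width: 0.344
```

```bash
python3 - <<'E'
from kin import *
np.set_printoptions(precision=4,suppress=True)
P,Rc=cur(); o=bot.get_obs(); print(P,o['contact_force'],o['torque'],o['gripper_width']*85,o['q'])
P0,_=pickle.load(open('lid.pkl','rb')); d=P-P0
print('angle',np.degrees(np.arctan2(d[2]+.004,.205-d[0]))-1.1,'r',np.hypot(d[2]+.004,.205-d[0]))
ps=cam('side'); save(ps,'pics/s11.png',s=1.5); pt=cam('top'); save(pt,'pics/t11.png',s=1.5)
p=cam('wrist'); save(p,'pics/w11.png',s=1.5)
E
```

```text
[ 0.5092 -0.1758  0.2205] [-5.3316  4.2016  1.4392] [0.6672 1.3182 0.0518] 29.271898246961907 [ 0.2548  0.2655 -0.0459  1.8934  0.0153  0.9805  1.7977]
angle 58.011307314170864 r 0.20517815172104317
```

View pics/s11.png

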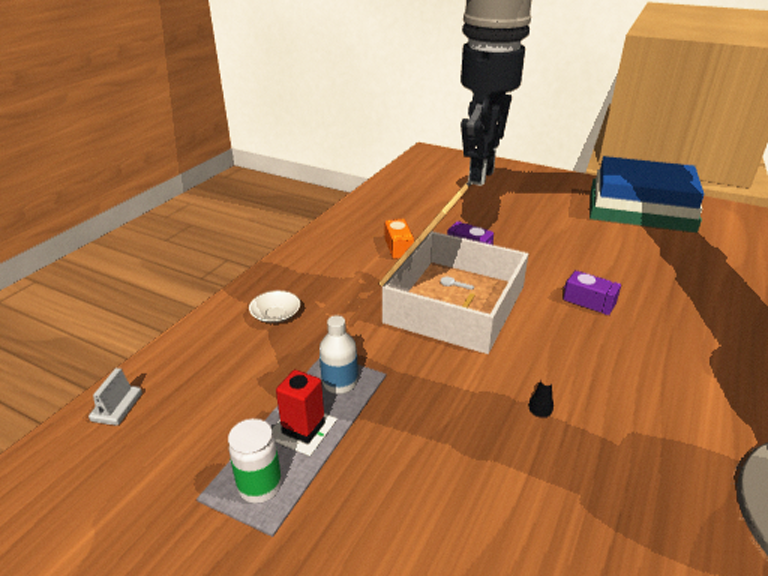

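View pics/t11.png

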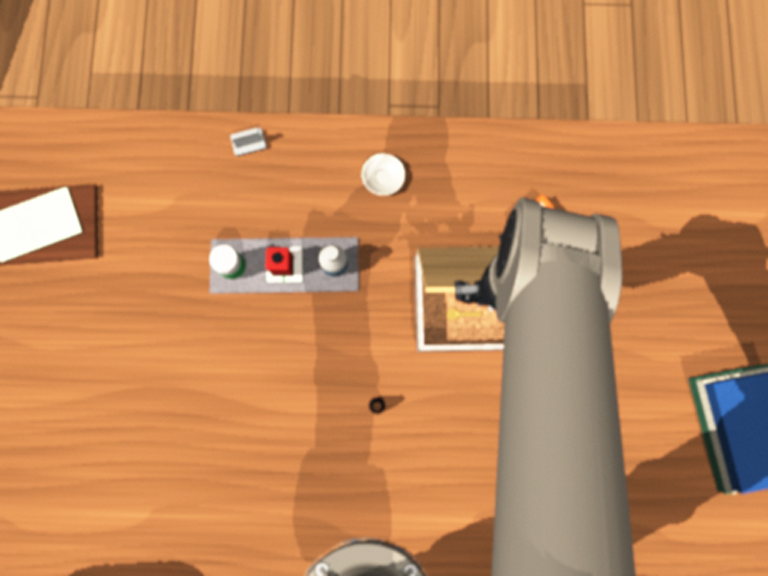

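View pics/w11.png

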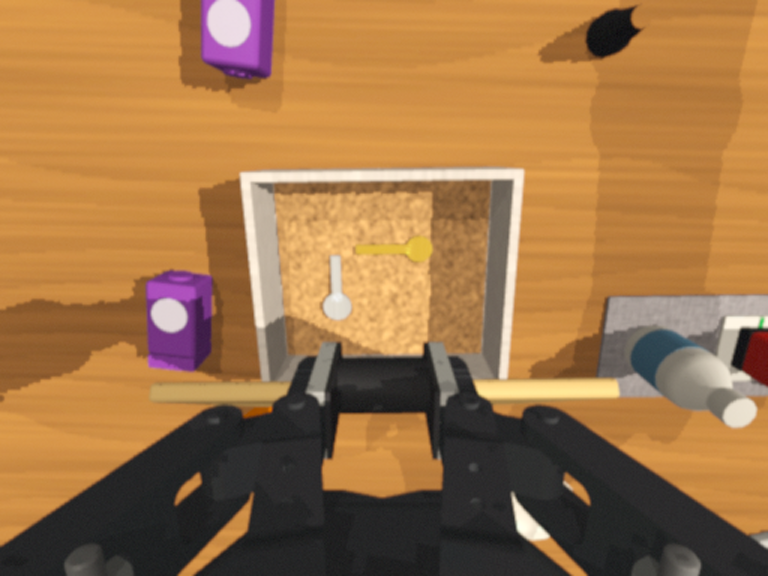

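Request:
apply_moves(
  moves="1 0 0.026 -0.016 0 0 0; 1 0 0.026 -0.016 0 0 0; 1 0 0 0 0 0 0; 1 0 0 0 0 0 0; 1 0 0 0 0 0 0; 1 0 0 0 0 0 0; 1 0 0 0 0 0 0; 1 0 0 0 0 0 0",
)

```text
t: 20.47
eef_pos: [0.515, -0.1756, 0.2239]
tool_rot: [0.001, 0.698, 0.716, 0.0]
contact_force: [-3.3, 3.6, 0.7]
gripper_width: 0.34
```

```bash
python3 - <<'E'
from kin import *
np.set_printoptions(precision=4,suppress=True)
P,Rc=cur(); o=bot.get_obs(); print(P,o['contact_force'],o['t'],o['joint_vel'])
P0,_=pickle.load(open('lid.pkl','rb')); d=P-P0
print('angle',np.degrees(np.arctan2(d[2]+.004,.205-d[0]))-1.1,'r',np.hypot(d[2]+.004,.205-d[0]))
ps=cam('side')
# lid near-left corner prediction vs angles
H=np.array([.614,-.175,.066]); bx=hd(1.3); by=hd(91.3)
for th in (56,58,60,62,64):
    t=np.radians(th); e=-bx*np.cos(t)+np.array([0,0,np.sin(t)]); n=bx*np.sin(t)+np.array([0,0,np.cos(t)])
    print(th,[proj(ps,H+by*.095+e*.170+n*k).round(1).tolist() for k in (0,.008)],[proj(ps,H-by*.095+e*.170+n*k).round(1).tolist() for k in (0,.008)])
save(ps,'pics/s12.png',[230,100,350,210],6)
E
```

```text
[ 0.515  -0.1756  0.2239] [-3.3123  3.5665  0.6824] 20.4667 [ 0.     -0.0019  0.0011  0.0005 -0.0011  0.0018  0.0017]
angle 59.895480302451716 r 0.20522034937053252
56 [[299.1, 142.8], [296.0, 140.0]] [[330.0, 108.2], [327.5, 105.8]]
58 [[296.8, 140.8], [293.6, 138.0]] [[328.1, 106.4], [325.4, 104.2]]
60 [[294.4, 138.8], [291.2, 136.2]] [[326.1, 104.8], [323.4, 102.6]]
62 [[292.0, 136.9], [288.7, 134.4]] [[324.0, 103.2], [321.2, 101.1]]
64 [[289.5, 135.1], [286.2, 132.7]] [[321.9, 101.7], [319.1, 99.7]]
```

View pics/s12.png

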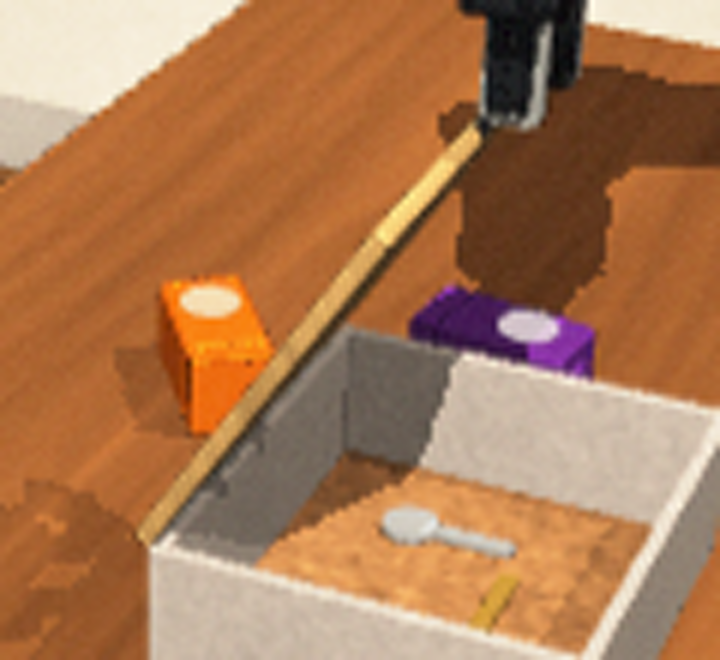

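```bash
python3 -c "
from station import bot
print(bot.hand_in())"
```

```text
the job is handed in; nothing more can be done
None
```

I stood the red bike light upright on the white charging pad, button up, and let go of it. Then I raised the key box lid by its black grip and handed the job in at 20.5 s, still holding it open.

**Light:** I gripped it at 45 degrees, turned it upright in the air, and lowered it until the pad pushed back with about 10 N. I eased that off before opening the fingers. Side and top pictures taken afterwards show it upright on the pad, within a few mm of its centre. The bottle, tin, dish and cap looked undisturbed in the last pictures.

**Lid:** The grip's travel along its arc gives 59.9 degrees. The lid's edge in the side picture fits 58 to 60 degrees. At hand-in the arm was still and gripping firmly, with about 5 N at the wrist.

**Disagreement:** The wrist camera put the light about 8 to 12 mm further along its length than the top and side cameras did. I used a value in between and relied on the contact force for the final height. Nothing else failed or disagreed.

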